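Blank off the dust-extraction ports with bayonet caps and start the extractor

TASK

Take every blanking cap off the hook rack and lock each one in a dust port of its own on the manifold, whichever you like: drop the cap's pins into the slots, push down against the spring, turn it a quarter turn clockwise and let it rise until it is fully locked. Only when every cap is locked, throw the extractor switch lever over to on, away from the robot. Leave the other things on the bench where they are.

Things in the scene. Friction and masses are not known exactly. Their poses are not given: they have to be found in the camera images.
- manifold: grey sheet-metal dust-extraction box fixed to the bench, 120 (x) x 360 (y) x 60 mm high, a pipe stub of diameter 52 at its +x side; four round aluminium bayonet ports, all alike, on top in a row along its y, 90 apart. Origin: centre of its underside
- port0: port at the manifold's -y end: upright slotted aluminium collar, inner diameter 52, outer 80, 26 mm high. Origin: centre of its mouth (top), 86 above the bench; z up; x along its two opposite entry slots (13 wide, cut through the collar from the top). To enter, the cap's pins (cap x) must lie along port x, either way round
- port1: next port, 90 mm towards the manifold's +y, like port0. The cap can turn only while its underside is pushed more than 17 mm below the mouth (at 21 its flange meets the collar), only clockwise seen from above, and by a quarter turn to a stop. There the spring lifts the pins 5 into notches under the collar
- port2: third port, like port0. Locked, the cap's underside is 12 mm below the mouth, its flange stands 9 clear of the collar and its x lies along port y (either way round); entered but not locked, its underside rests 8 below the mouth and its x lies along port x
- port3: port at the manifold's +y end, like port0
- poppet0 (a joint): spring-loaded round steel plate (diameter 40) inside port0: how far it is pressed down, m. At 0 its top is 8 mm below the mouth, where the plug's underside meets it; it pushes up with 2.5 N there and 0.7 N more per mm (5.3 N with the cap locked, 9.5 N at 18 below the mouth)
- poppet1 (a joint): spring-loaded round steel plate (diameter 40) inside port1: how far it is pressed down, m. At 0 its top is 8 mm below the mouth, where the plug's underside meets it; it pushes up with 2.5 N there and 0.7 N more per mm (5.3 N with the cap locked, 9.5 N at 18 below the mouth)
- poppet2 (a joint): spring-loaded round steel plate (diameter 40) inside port2: how far it is pressed down, m. At 0 its top is 8 mm below the mouth, where the plug's underside meets it; it pushes up with 2.5 N there and 0.7 N more per mm (5.3 N with the cap locked, 9.5 N at 18 below the mouth)
- poppet3 (a joint): spring-loaded round steel plate (diameter 40) inside port3: how far it is pressed down, m. At 0 its top is 8 mm below the mouth, where the plug's underside meets it; it pushes up with 2.5 N there and 0.7 N more per mm (5.3 N with the cap locked, 9.5 N at 18 below the mouth)
- rack: wooden rack fixed to the bench: base 200 x 360 x 15 mm; a back board, its face 78 from the origin towards +x, top 130 above the bench; four hangers at y = -135, -45, +45, +135, each a pair of steel wires (diameter 8, 44 apart centre to centre) that run out from the board to -x. Origin: on the bench, below the dips, midway along the row; x from the front to the board, z up
- hang (a point): point of the rack at the height of the wires' top in the dips, midway along the row, 110 mm above the bench. Each dip runs from x = -14 to +14; a cap's handle bar lies in it across both wires, stem between the wires, flange below. In front of the dip the wires turn up to 122 high and end at x = -27; behind it they are 122 high too
- cap0: bayonet blanking cap, None if absent. From the underside up: round grey plug, diameter 46, to 21 mm; flange, diameter 68, 21 to 27; stem, diameter 14, 27 to 63; black T-handle bar 63 to 79, 72 long along x, 14 thick along y (grip it across y from above). Origin: centre of the plug's underside; z up the stem. About 160 g. Starts hanging in the rack, x along the rack's y
- cap3: like cap0; None if absent
- cap1: like cap0; None if absent. Two round steel pins of diameter 8 stick out of each cap's plug along +x and -x (in line with the handle bar), 64 tip to tip, their centre line 4 mm above the underside; the plug's foot is bevelled by 4
- cap2: like cap0; None if absent. To unhook a cap: lift it 15 to 20 mm (at 28 the flange hits the wires), draw it towards the rack's -x by 75 or more until the flange is clear of the wires, then raise it. A knock leaves a hanging cap on its wires, shifted
- switch (a joint): toggle lever of the extractor's switch: 0 (off) leans towards its -x, 1.0 rad (on, a stop) leans towards its +x; stays where it is left; light (about 0.06 N m): push the ball over
- switch_tip (a point): centre of the lever's black ball (diameter 26), at the end of a rod 100 mm long, diameter 10, whose pivot is 22 above the bench. 110 high when fully off or on, 122 when upright; it travels 96 along +x of the switch block
- switch_base: grey block of the switch, fixed to the bench between manifold and rack, 70 (x) x 50 (y) x 25 high. Origin: centre of its underside, right below the lever's pivot; the lever swings in its x-z plane
- tin: small closed steel tin, diameter 44, height 50, standing in front of the switch (leave it alone)
- glue: glue bottle with an orange cap, diameter 56, height 170, standing at the back (leave it alone)
- tape: roll of paper tape, outer diameter 90, height 24, lying flat at the back (leave it alone)
- screwdriver: screwdriver lying on the bench near the robot (leave it alone)
- offcut: pale wooden offcut 140 x 45 x 19, lying near the robot (leave it alone)
Things that resemble listed ones, but are neither listed nor needed, are in the scene too. What is shaped like the cap3 but red is not meant.

How it is judged:
By the outcome, as a careful person would: the job done as asked, in the order asked, and still so for the second after the job is handed in, with the robot touching nothing.
Of cap0, cap1, cap2, cap3 only 3 to 4 are there at a start; the rules pass over those that are not, and their reading is None.
At some moment in a run one of cap0, cap1, cap2, cap3 may be knocked a few centimetres aside while the robot is not near it.
It also fails if it takes over 208 s, if anything falls off the work surface, if the arm or the gripper's body presses on something with over 40 N, if the wrist force passes 120 N, or if a joint passes its speed limit or range.

ROBOT

A 7-joint arm with a two-finger parallel gripper is mounted at the origin on the work surface. World frame = base frame: x ahead of the robot, y to its left, z up, the work surface at z = 0. Lengths are in m, angles in rad, forces in N, time in s.
With the tool pointing down it reaches from about 0.425 to 0.825 m from the base axis. Payload 3.6 kg.
Tool frame: the origin (TCP) lies midway between the tips of the shut fingers; the grasp point (between the pads) lies 19 mm behind it; z points along the fingers, y is the line along which they close (so a half turn about z gives the same grasp; the last joint's range is limited). The gripper opens to 93 mm and grips with 3 to 60 N. Pads are 15 mm wide; open, the fingers measure 128 mm over their backs; the gripper's body (75 mm by 188 mm) begins 65 mm behind the grasp point.
Start: joints at [1.183, 0.615, -0.013, 1.423, 0.008, 1.103, -0.04], TCP at [0.229, -0.608, 0.189] pointing down, gripper open.
Joint ranges: [-3.12, 3.12], [-0.3, 2.06], [-1.34, 1.32], [0.26, 2.42], [-1.36, 4.5], [0.01, 1.98], [-2.84, 2.84]. Speed limits (rad/s): [2.79, 2.79, 3.14, 3.14, 3.14, 3.14, 3.14].

INTERFACE

Orientations are given as a 3x3 rotation matrix whose columns are the frame's x, y, z axes.
In Python, from cell import bot gives the robot as it stands.
- The arm moves only by the tool play_rows, never from a script. Its argument "rows" is a list of rows, each an object of numbers: "dx", "dy", "dz": the shift along the world's x, y, z in m; "wx", "wy", "wz": the turn, a rotation vector about the world's x, y, z in rad; "jaw": the opening, from 0 (shut) to 1 (fully open). In form: [{"dx": .., "dy": .., "dz": .., "wx": .., "wy": .., "wz": .., "jaw": ..}, ...]. A call has 1 to 20 rows; each row is the pose to reach, as a shift and turn from the pose commanded when the call began; what a row does not reach only later rows make up. A row lasts 1/8 s, in which the tool goes at most 62.5 mm and 10.7 degrees, less where a joint would pass 70% of its speed; a pose out of reach is approached as far as the arm can. A call with a gripper value outside its range is refused whole. The fingers move at their own pace and stop on an object; "grip_force" is the grip in N (left out, the last holds). Time passes only in rows, so rows that repeat a pose let the fingers close. It gives the time, the measured TCP pose, the force, the opening and the grip force at its end, in the units of the state.
- bot.observe(): the state, without advancing time (a new reading comes with each control period).
- bot.camera(name): name is "side" or "top"; returns the picture (384x512x3 uint8, red, green, blue); there is no depth.
- bot.camera_model(name): a dict with "K" (3x3 intrinsics, pixels), "R" (3x3) and "t" (3): a world point X has camera coordinates R X + t. Camera axes: x right, y down, z forward; pixel columns grow to the right and rows downward; lengths in m; the calibration is good to about 2 mm. A picture is of the moment at which its call begins. camera_model takes no time and is no camera call.
- bot.job_done(): hands the job in; it is judged then, once.
Trained networks look in the newest picture that a camera, given by its name, has taken for a name from the list of things; names that differ only in an ending like _2 or _b are one class to them, and where a whole thing is asked for, a point or a joint stands for the part that bears it (a point fixed in the world has none). Each returns a list of dicts, best first, with "score" (0 to 1); they miss things now and then, are a little off and sometimes report something else, mostly with a low value. They report only what shows in the picture. A call takes as long as a camera call. They do not tell look-alikes from the thing itself.
- bot.masks_of(query, camera): "mask" (384x512 bool, what is visible of it) and "at" ([column, row] in pixels, amid what is visible of it).
The state is a dict: "clock": time; "joint_positions": joint angles; "qvel": joint speeds; "joint_efforts": joint torques, N m; "ee_pos": TCP position; "ee_rot": TCP orientation; "wrist_force": force on the tool from outside, world axes, zero at the start; "moment": the same for the moment, N m; "opening": finger opening in m; "finger_force": force on a finger pad.
Only numpy, scipy, OpenCV 4.12 (cv2) and the standard library are available. Lean on these libraries where they do the work, as an engineer would, in place of code of your own. Each camera call takes 0.05 s, during which the arm holds its last target. There are 200 camera calls.

## Working session

There is one attempt and no reset: what is moved stays moved. The work goes in short steps, Python scripts to look and compute and a tool call to move; the robot and the scene stay as the last step left them, time stands still between calls to the robot, and variables do not carry over. Pictures are saved under pics/ and viewed, at most 14 in all, crops included, and the job is handed in when it is done.

Besides the shell and the picture viewer there is one more tool, called by a JSON object that holds its "api" and its "payload", one argument or row to a line. play_rows: Moves the arm, as the interface text tells. Its arguments: {"type":"object","properties":{"rows":{"type":"array","items":{"type":"object","properties":{"dx":{"type":"number"},"dy":{"type":"number"},"dz":{"type":"number"},"wx":{"type":"number"},"wy":{"type":"number"},"wz":{"type":"number"},"jaw":{"type":"number"}}}},"grip_force":{"type":"number"}},"required":["rows"]}

```bash
mkdir -p pics; ls
python3 - <<'E'
from cell import bot
import cv2,numpy as np
for n in("top","side"):
    im=bot.camera(n); cv2.imwrite(f"pics/{n}0.png",im[:,:,::-1])
    m=bot.camera_model(n); print(n,np.round(m["K"],1).tolist(),np.round(m["R"],4).tolist(),np.round(m["t"],4).tolist())
s=bot.observe(); print(s["clock"],s["ee_pos"],np.round(s["ee_rot"],3).tolist(),s["wrist_force"])
E
```

```text
pics
top [[416.0, 0.0, 248.4], [0.0, 416.0, 197.7], [0.0, 0.0, 1.0]] [[0.0201, -0.9995, 0.0227], [-0.9925, -0.0227, -0.1198], [0.1203, -0.0201, -0.9925]] [-0.016, 0.5376, 1.1507]
side [[379.2, 0.0, 253.6], [0.0, 379.2, 193.8], [0.0, 0.0, 1.0]] [[-0.9256, -0.3783, 0.011], [-0.2047, 0.4761, -0.8552], [0.3183, -0.7939, -0.5181]] [0.5164, 0.185, 0.8562]
0.1 [ 0.22921535 -0.60741571  0.18765196] [[0.936, 0.353, -0.001], [0.353, -0.936, 0.002], [0.0, -0.002, -1.0]] [0.59631906 0.20725702 0.20248918]
```

View pics/top0.png

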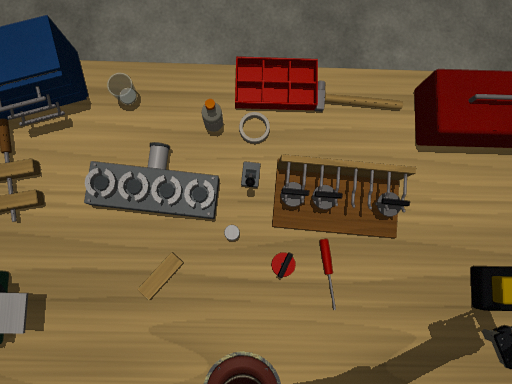

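View pics/side0.png

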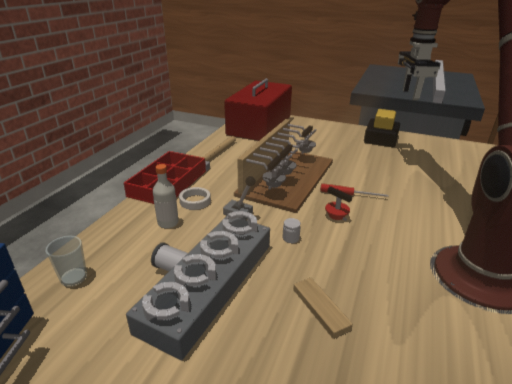

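Run:
```python
from cell import bot
import cv2,numpy as np
def crop(n,c0,r0,w,h,k,out):
    im=cv2.imread(f"pics/{n}0.png")[r0:r0+h,c0:c0+w]
    cv2.imwrite(out,cv2.resize(im,None,fx=k,fy=k,interpolation=cv2.INTER_CUBIC))
crop("top",80,135,190,115,4,"pics/c1.png")
crop("top",265,145,160,100,5,"pics/c2.png")
crop("side",130,110,210,250,2.4,"pics/c3.png")
bot.camera("top")
for q in("port0","cap0","manifold","rack","switch_tip","switch_base","tin"):
    for d in bot.masks_of(q,"top")[:5]: print(q,round(d["score"],2),np.round(d["at"],1),d["mask"].sum())
bot.camera("side")
for q in("port0","cap0","switch_tip","tin"):
    for d in bot.masks_of(q,"side")[:5]: print(q,round(d["score"],2),np.round(d["at"],1),d["mask"].sum())
```

```text
port0 0.96 [126.8 183.3] 361
port0 0.95 [158.9 185. ] 383
port0 0.75 [ 95.1 176.6] 441
port0 0.73 [209.8 189.7] 344
cap0 0.82 [321.8 194.1] 438
cap0 0.69 [391.  202.1] 482
cap0 0.67 [282.8 262.7] 454
cap0 0.64 [292.7 189.3] 418
manifold 0.76 [152.  189.3] 6242
rack 0.98 [340.6 192.7] 8006
switch_tip 0.55 [341.3 194.1] 7958
switch_tip 0.49 [250.2 181.8] 82
switch_base 0.87 [252.1 170.7] 391
tin 0.77 [233.4 232.7] 178
port0 0.7 [220.2 251.9] 593
port0 0.66 [205.  276.7] 677
port0 0.62 [164.6 308.6] 902
port0 0.6 [240. 229.] 456
port0 0.5 [248.  187.5] 182
cap0 0.9 [340.4 203.1] 593
cap0 0.89 [274.3 177.4] 373
cap0 0.7 [284.3 165.3] 287
cap0 0.49 [309.3 143.2] 243
switch_tip 0.66 [247. 186.] 168
switch_tip 0.66 [240.2 204.6] 339
tin 0.85 [290.6 228.3] 395
tin 0.33 [342.2 187.5] 223
```

View pics/c1.png

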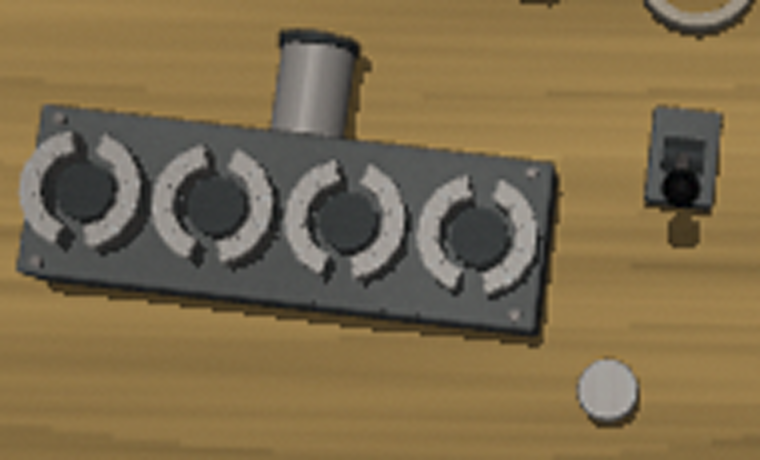

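View pics/c2.png

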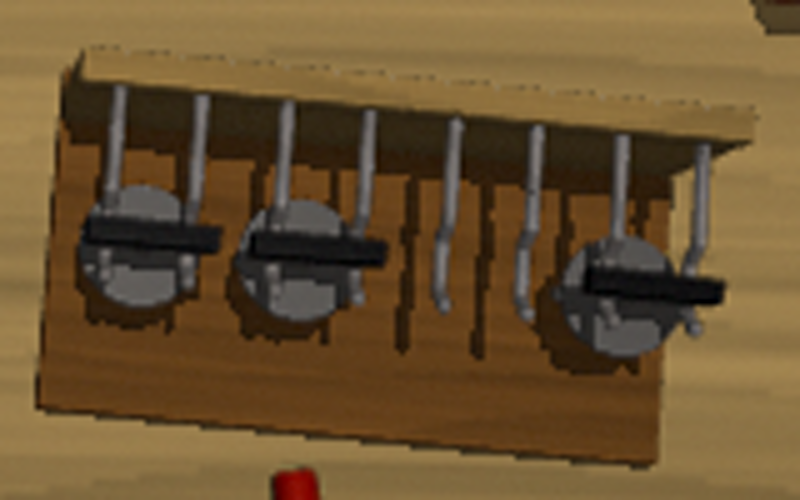

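View pics/c3.png

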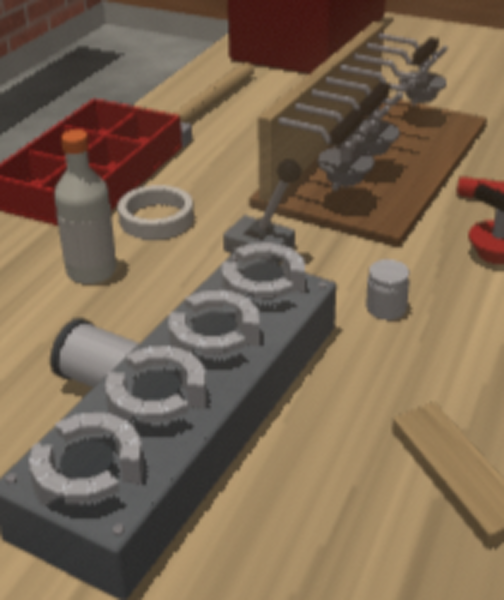

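The top view shows three grey caps, on the 1st, 2nd and 4th hangers from the left (px ~293,189; 322,194; 391,202). The four ports are empty (px ~101,183 to 199,194), the switch ball is at ~250,182 leaning to the robot, and a red decoy sits at 283,264. Next I fit the poses.

```bash
cat > h.py <<'E'
from cell import bot
import cv2,numpy as np
from scipy.optimize import least_squares,minimize
def proj(n,X):
    m=bot.camera_model(n); c=np.asarray(X)@np.array(m["R"]).T+m["t"]; p=c@np.array(m["K"]).T
    return p[...,:2]/p[...,2:]
def ray(n,px,z):
    m=bot.camera_model(n);R=np.array(m["R"]);C=-R.T@np.array(m["t"])
    d=R.T@np.linalg.inv(m["K"])@np.array([*px,1.]); return C+d*(z-C[2])/d[2]
def place(p,L):
    c,s=np.cos(p[2]),np.sin(p[2]); L=np.asarray(L,float)
    return np.stack([p[0]+c*L[...,0]-s*L[...,1],p[1]+s*L[...,0]+c*L[...,1],L[...,2]],-1)
def fitpose(p0,L,obs):  # obs {cam:(idx,px)}
    f=lambda p:np.concatenate([(proj(n,place(p,np.array(L)[i]))-px).ravel() for n,(i,px) in obs.items()])
    r=least_squares(f,p0,loss="soft_l1"); return r.x,f(r.x)
def bars(im,zb=0.126,c0=265,c1=425,r0=145,r1=245):
    """black bars in top picture -> world x,y,yaw of bar's long axis, length"""
    g=im[r0:r1,c0:c1].max(2).astype(np.uint8); out=[]
    n,lab,st,_=cv2.connectedComponentsWithStats((g<38).astype(np.uint8))
    for i in range(1,n):
        if st[i,4]<60: continue
        ys,xs=np.nonzero(lab==i)
        W=np.array([ray("top",(x+c0,y+r0),zb)[:2] for x,y in zip(xs,ys)])
        (cx,cy),(w,h),a=cv2.minAreaRect((W*1000).astype(np.float32))
        cc=W.mean(0); e,v=np.linalg.eigh(np.cov(W.T)); d=v[:,1]; d*=np.sign(d[1])
        out.append((round(cc[0],4),round(cc[1],4),round(np.degrees(np.arctan2(-d[0],d[1])),1),round(w),round(h),st[i,4]))
    return out
E
python3 - <<'E'
from h import *
t=cv2.imread("pics/top0.png")[:,:,::-1]
s=cv2.imread("pics/side0.png")[:,:,::-1]
# manifold corners, poppets
u=lambda P,k,o:(np.array(P,float)+.5)/k-.5+np.array(o)
H=.06
L=[[.06,.18,H],[.06,-.18,H],[-.06,-.18,H],[-.06,.18,H]]
ot=u([[42,105],[555,162],[538,332],[18,272]],4,(80,135))
p,r=fitpose([.6,.25,-.1],L,{"top":([0,1,2,3],ot)}); print("man top",p.round(4),r.round(1))
os=u([[335,285],[122,540]],2.4,(130,110))
p,r=fitpose([.6,.25,-.1],L,{"top":([0,1,2,3],ot),"side":([2,3],os)}); print("both",p.round(4),r.round(1))
# refine with ring tops
def ringfit(n,p0,mask_im):
    g=mask_im.astype(float); hsv=cv2.cvtColor(mask_im,cv2.COLOR_RGB2HSV)
    obs=((hsv[...,2]>125)&(hsv[...,1]<45)).astype(np.uint8)
    S=6
    def ren(p):
        m=np.zeros((384*S,512*S),np.uint8)
        for k in range(4):
            y0=(-.135+.09*k)
            for sg in(1,-1):
                a=np.arcsin(.0065/.04);b=np.arcsin(.0065/.026)
                A=np.linspace(a,np.pi-a,30);B=np.linspace(np.pi-b,b,30)
                Q=np.r_[np.c_[.04*np.cos(A),.04*np.sin(A)],np.c_[.026*np.cos(B),.026*np.sin(B)]]
                Q=np.c_[Q[:,0],sg*Q[:,1]+y0,np.full(60,.086)]
                cv2.fillPoly(m,[np.round((proj(n,place(p,Q))+.5)*S-.5).astype(np.int32)],255)
        return cv2.resize(m,(512,384),interpolation=cv2.INTER_AREA)/255.
    near=cv2.dilate((ren(p0)>0).astype(np.uint8),np.ones((7,7)))
    o=obs*near
    f=lambda p:np.sum((ren(p)-o)**2)
    sim=np.array([p0,p0+[.005,0,0],p0+[0,.005,0],p0+[0,0,.04]])
    q=minimize(f,p0,method="Nelder-Mead",options=dict(initial_simplex=sim,xatol=1e-5,fatol=.1))
    return q.x,f(p0),q.fun,o.sum()
for n,im in(("top",t),("side",s)): print("rings",n,[np.round(v,4) for v in ringfit(n,p,im)])
# rack
Lr=[[.1,.18,.015],[-.1,.18,.015],[-.1,-.18,.015],[.078,.18,.13],[.078,-.18,.13]]
orr=u([[38,408],[655,466]],5,(265,145))
oc=u([[83,82],[753,145]],5,(265,145))
p,r=fitpose([.55,-.2,-.1],Lr,{"top":([1,2,3,4],np.r_[orr,oc])}); print("rack",p.round(4),r.round(1))
for k in(-.135,-.045,.045,.135): print(place(p,[0,k,.126]).round(4))
print(bars(t))
# switch ball
print("ball",ray("top",(250.0,181.3),.110).round(4),"base",ray("top",u([684,160],4,(80,135)),.025).round(4),"tin",ray("top",u([608,390],4,(80,135)),.05).round(4))
E
```

```text
man top [ 0.5528  0.2641 -0.0888] [ 0.2 -0.3  0.6 -0.2 -0.3 -0.  -0.5  0.5]
both [ 0.553   0.2634 -0.0845] [ 0.4 -0.1  0.8 -0.5  0.1 -0.4 -0.2  0.8  1.4 -1.9 -0.7  4.9]
rings top [array([ 0.5534,  0.2662, -0.0917]), np.float64(426.5009), np.float64(178.5422), np.uint64(1213)]
rings side [array([ 0.5544,  0.264 , -0.0914]), np.float64(348.3372), np.float64(227.6066), np.uint64(1704)]
rack [ 0.5401 -0.2598 -0.0752] [-0.7  1.8  0.4  2.3 -0.4 -2.2  0.6 -1.4]
[ 0.5299 -0.3944  0.126 ]
[ 0.5367 -0.3047  0.126 ]
[ 0.5434 -0.2149  0.126 ]
[ 0.5502 -0.1252  0.126 ]
[(np.float64(0.5446), np.float64(-0.1245), np.float64(-2.8), 71, 17, np.int32(155)), (np.float64(0.5391), np.float64(-0.2105), np.float64(-1.1), 71, 23, np.int32(163)), (np.float64(0.5235), np.float64(-0.3865), np.float64(-4.5), 73, 26, np.int32(171))]
ball [ 0.5726 -0.0063  0.11  ] base [ 0.6058 -0.0097  0.025 ] tin [0.4385 0.0404 0.05  ]
```

```bash
cat >> h.py <<'E'
def barfit(im,p0,z0=.047,n="top",thr=45,ret=False):
    """fit handle-bar box (x along local y of p) to dark pixels; z0: underside height"""
    L=np.array([[a,b,z0+c] for a in(-.007,.007) for b in(-.036,.036) for c in(.063,.079)])
    g=im.max(2)
    S=6
    def ren(p):
        m=np.zeros((384*S,512*S),np.uint8)
        q=np.round((proj(n,place(p,L))+.5)*S-.5).astype(np.int32)
        cv2.fillConvexPoly(m,cv2.convexHull(q),255)
        return cv2.resize(m,(512,384),interpolation=cv2.INTER_AREA)/255.
    p0=np.array(p0,float)
    near=cv2.dilate((ren(p0)>0).astype(np.uint8),np.ones((9,9)))
    o=(g<thr)*near
    _,lab,st,_=cv2.connectedComponentsWithStats(o.astype(np.uint8)); o=(lab==1+np.argmax(st[1:,4]))*1.
    f=lambda p:np.sum((ren(p)-o)**2)
    best=None
    for d in(-.05,.05):
        sim=np.array([p0,p0+[.006,0,0],p0+[0,.006,0],p0+[0,0,d]])
        q=minimize(f,p0,method="Nelder-Mead",options=dict(initial_simplex=sim,xatol=1e-5,fatol=.05))
        if best is None or q.fun<best.fun: best=q
    return best.x,round(best.fun,1),int(o.sum())
E
python3 - <<'E'
from h import *
t=cv2.imread("pics/top0.png")[:,:,::-1]; s=cv2.imread("pics/side0.png")[:,:,::-1]
for b in [(.548,-.125),(.542,-.213),(.527,-.39)]:
    for n,im in(("top",t),("side",s)):
        for thr in (38,50): 
            x,f,o=barfit(im,[*b,-.09],n=n,thr=thr); print(n,thr,x.round(4),f,o)
E
```

```text
top 38 [ 0.5458 -0.1248 -0.0539] 17.0 155
top 50 [ 0.5458 -0.1243 -0.0387] 70.9 244Traceback (most recent call last):
  File "<stdin>", line 6, in <module>
  File "h.py", line 41, in barfit
    _,lab,st,_=cv2.connectedComponentsWithStats(o.astype(np.uint8)); o=(lab==1+np.argmax(st[1:,4]))*1.
                                                                               ~~~~~~~~~^^^^^^^^^^
    return _wrapfunc(a, 'argmax', axis=axis, out=out, **kwds)
    return bound(*args, **kwds)
ValueError: attempt to get argmax of an empty sequence
```

Run:
```python
from h import *
t=cv2.imread("pics/top0.png")[:,:,::-1]; s=cv2.imread("pics/side0.png")[:,:,::-1]
for b in [(.548,-.125),(.542,-.213),(.527,-.39)]:
    for thr in (28,34,38):
            x,f,o=barfit(t,[*b,-.06],thr=thr); print(thr,x.round(4),f,o)
# lines: wires direction from crop2 picks (wire tops z .122 behind dip)
u=lambda P:(np.array(P,float)+.5)/5-.5+np.array((265,145))
w=[((120,88),(110,195)),((202,97),(193,205)),((288,102),(281,208)),((370,110),(362,215)),((456,120),(449,232)),((538,127),(531,240)),((622,137),(615,240)),((704,147),(699,240))]
for a,b in w:
    A,B=ray("top",u(a),.122),ray("top",u(b),.122); d=A-B; print(A.round(4)[:2],B.round(4)[:2],np.degrees(np.arctan2(d[1],d[0])).round(1))
```

```text
28 [ 0.5454 -0.1235 -0.0548] 57.4 107
34 [ 0.5456 -0.1253 -0.0615] 20.7 145Traceback (most recent call last):
  File "<stdin>", line 5, in <module>
  File "h.py", line 46, in barfit
    q=minimize(f,p0,method="Nelder-Mead",options=dict(initial_simplex=sim,xatol=1e-5,fatol=.05))
    res = _minimize_neldermead(fun, x0, args, callback, bounds=bounds,
                               **options)
    fxcc = func(xcc)
    fx = function(np.copy(x), *(wrapper_args + args))
  File "h.py", line 42, in <lambda>
    f=lambda p:np.sum((ren(p)-o)**2)
                       ~~~^^^
  File "h.py", line 35, in ren
    q=np.round((proj(n,place(p,L))+.5)*S-.5).astype(np.int32)
                ~~~~^^^^^^^^^^^^^^
  File "h.py", line 5, in proj
    m=bot.camera_model(n); c=np.asarray(X)@np.array(m["R"]).T+m["t"]; p=c@np.array(m["K"]).T
ValueError: time passes only in moves, steps and waits
```

```bash
sed -i 's/bot.camera_model(n)/CM[n]/' h.py; sed -i '3a CM={n:bot.camera_model(n) for n in("top","side")}' h.py
python3 - <<'E'
from h import *
t=cv2.imread("pics/top0.png")[:,:,::-1]; s=cv2.imread("pics/side0.png")[:,:,::-1]
for b in [(.548,-.125),(.542,-.213),(.527,-.39)]:
    for thr in (34,38):
            x,f,o=barfit(t,[*b,-.06],thr=thr); print(thr,x.round(4),f,o)
u=lambda P:(np.array(P,float)+.5)/5-.5+np.array((265,145))
w=[((120,88),(110,195)),((202,97),(193,205)),((288,102),(281,208)),((370,110),(362,215)),((456,120),(449,232)),((538,127),(531,240)),((622,137),(615,240)),((704,147),(699,240))]
for a,b in w:
    A,B=ray("top",u(a),.122),ray("top",u(b),.122); d=A-B; print(A.round(4)[:2],B.round(4)[:2],np.degrees(np.arctan2(d[1],d[0])).round(1))
E
```

```text
34 [ 0.5456 -0.1253 -0.0615] 20.7 145
38 [ 0.5457 -0.1252 -0.0525] 16.9 155
34 [ 0.5406 -0.2118 -0.0338] 19.9 147
38 [ 0.5404 -0.2119 -0.0431] 20.6 163
34 [ 0.5241 -0.3909 -0.0964] 24.4 155
38 [ 0.524  -0.3908 -0.0795] 27.7 171
[ 0.6245 -0.1077] [ 0.5668 -0.1029] -4.8
[ 0.6207 -0.1515] [ 0.5625 -0.147 ] -4.5
[ 0.6192 -0.1975] [ 0.562  -0.1937] -3.8
[ 0.6159 -0.2414] [ 0.5593 -0.2368] -4.6
[ 0.6116 -0.2874] [ 0.5512 -0.283 ] -4.2
[ 0.6089 -0.3314] [ 0.548  -0.3267] -4.4
[ 0.6046 -0.3764] [ 0.549  -0.3715] -5.0
[ 0.6002 -0.4204] [ 0.5501 -0.4165] -4.5
```

{"api": "play_rows", "payload": {
  "rows": [
    {"dx": 0.06,"dy": 0.09,"dz": 0.02,"wz": 0.2,"jaw": 0.6},
    {"dx": 0.09,"dy": 0.14,"dz": 0.02,"wz": 0.36,"jaw": 0.6},
    {"dx": 0.12,"dy": 0.19,"dz": 0.02,"wz": 0.52,"jaw": 0.6},
    {"dx": 0.15,"dy": 0.24,"dz": 0.02,"wz": 0.68,"jaw": 0.6},
    {"dx": 0.18,"dy": 0.29,"dz": 0.02,"wz": 0.84,"jaw": 0.6},
    {"dx": 0.21,"dy": 0.34,"dz": 0.02,"wz": 1.0,"jaw": 0.6},
    {"dx": 0.25,"dy": 0.39,"dz": 0.02,"wz": 1.14,"jaw": 0.6},
    {"dx": 0.28,"dy": 0.44,"dz": 0.02,"wz": 1.14,"jaw": 0.6},
    {"dx": 0.3165,"dy": 0.483,"dz": 0.012,"wz": 1.14,"jaw": 0.6},
    {"dx": 0.3165,"dy": 0.483,"dz": 0.012,"wz": 1.14,"jaw": 0.6},
    {"dx": 0.3165,"dy": 0.483,"dz": 0.012,"wz": 1.14,"jaw": 0.6},
    {"dx": 0.3165,"dy": 0.483,"dz": 0.012,"wz": 1.14,"jaw": 0.6}
  ],
  "grip_force": 30
}}

```text
invalid input
```

{"api": "play_rows", "payload": {
  "rows": [
    {"dx": 0.06,"dy": 0.09,"dz": 0.02,"wx": 0,"wy": 0,"wz": 0.18,"jaw": 0.6},
    {"dx": 0.09,"dy": 0.14,"dz": 0.02,"wx": 0,"wy": 0,"wz": 0.36,"jaw": 0.6},
    {"dx": 0.12,"dy": 0.19,"dz": 0.02,"wx": 0,"wy": 0,"wz": 0.52,"jaw": 0.6},
    {"dx": 0.15,"dy": 0.24,"dz": 0.02,"wx": 0,"wy": 0,"wz": 0.68,"jaw": 0.6},
    {"dx": 0.18,"dy": 0.29,"dz": 0.02,"wx": 0,"wy": 0,"wz": 0.84,"jaw": 0.6},
    {"dx": 0.21,"dy": 0.34,"dz": 0.02,"wx": 0,"wy": 0,"wz": 1.0,"jaw": 0.6},
    {"dx": 0.25,"dy": 0.39,"dz": 0.02,"wx": 0,"wy": 0,"wz": 1.14,"jaw": 0.6},
    {"dx": 0.28,"dy": 0.44,"dz": 0.02,"wx": 0,"wy": 0,"wz": 1.14,"jaw": 0.6},
    {"dx": 0.3165,"dy": 0.483,"dz": 0.012,"wx": 0,"wy": 0,"wz": 1.14,"jaw": 0.6},
    {"dx": 0.3165,"dy": 0.483,"dz": 0.012,"wx": 0,"wy": 0,"wz": 1.14,"jaw": 0.6},
    {"dx": 0.3165,"dy": 0.483,"dz": 0.012,"wx": 0,"wy": 0,"wz": 1.14,"jaw": 0.6}
  ],
  "grip_force": 30
}}

```text
clock: 2.12
ee_pos: [0.5461, -0.1244, 0.2004]
ee_rot: [[0.068, 0.998, -0.001], [0.998, -0.068, -0.0], [-0.0, -0.001, -1.0]]
wrist_force: [-1.3, -0.2, 1.4]
opening: 0.0561
finger_force: 0.0
```

{"api": "play_rows", "payload": {
  "rows": [
    {"dx": 0,"dy": 0,"dz": -0.04,"wx": 0,"wy": 0,"wz": 0,"jaw": 0.6},
    {"dx": 0,"dy": 0,"dz": -0.075,"wx": 0,"wy": 0,"wz": 0,"jaw": 0.6},
    {"dx": 0,"dy": 0,"dz": -0.101,"wx": 0,"wy": 0,"wz": 0,"jaw": 0.6},
    {"dx": 0,"dy": 0,"dz": -0.101,"wx": 0,"wy": 0,"wz": 0,"jaw": 0.6},
    {"dx": 0,"dy": 0,"dz": -0.101,"wx": 0,"wy": 0,"wz": 0,"jaw": 0.1},
    {"dx": 0,"dy": 0,"dz": -0.101,"wx": 0,"wy": 0,"wz": 0,"jaw": 0.0},
    {"dx": 0,"dy": 0,"dz": -0.101,"wx": 0,"wy": 0,"wz": 0,"jaw": 0.0},
    {"dx": 0,"dy": 0,"dz": -0.101,"wx": 0,"wy": 0,"wz": 0,"jaw": 0.0},
    {"dx": 0,"dy": 0,"dz": -0.101,"wx": 0,"wy": 0,"wz": 0,"jaw": 0.0}
  ],
  "grip_force": 40
}}

```text
clock: 3.25
ee_pos: [0.546, -0.1251, 0.0998]
ee_rot: [[0.07, 0.998, 0.0], [0.998, -0.07, -0.0], [-0.0, 0.0, -1.0]]
wrist_force: [-0.5, 0.6, -0.2]
opening: 0.0104
finger_force: 0.0
```

```bash
cat > snap.py <<'E'
import sys
from h import *
# usage: name cam c0 r0 w h k
o=sys.argv[1];n=sys.argv[2];c0,r0,w,h=map(int,sys.argv[3:7]);k=float(sys.argv[7])
im=bot.camera(n)[:,:,::-1]; cv2.imwrite(f"pics/{o}_full.png",im)
cv2.imwrite(f"pics/{o}.png",cv2.resize(im[r0:r0+h,c0:c0+w],None,fx=k,fy=k,interpolation=cv2.INTER_CUBIC))
s=bot.observe(); print(s["clock"],s["opening"],s["finger_force"],s["ee_pos"],s["wrist_force"])
E
python3 snap.py d1 side 220 90 160 120 5
```

```text
3.3 0.006381976325033193 0.0 [ 0.54601699 -0.12502743  0.09971157] [ 0.409253   -0.35595902 -0.2811942 ]
```

View pics/d1.png

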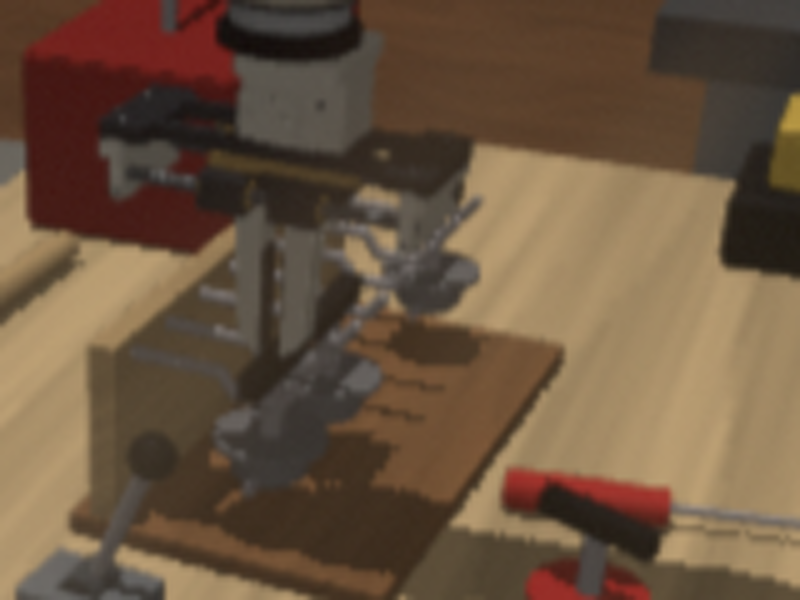

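```bash
python3 - <<'E'
from h import *
for p in [(.546,-.125,.0997),(.546,-.125,.126),(.54,-.2125,.126),(.573,-.006,.11),(.54,-.2125,.0997)]:
    print(p,proj("side",np.array(p)).round(1),((proj("side",np.array(p))-[220,90])*5).round(0),proj("top",np.array(p)).round(1))
E
python3 snap.py d2 top 230 130 200 130 4
```

```text
(0.546, -0.125, 0.0997) [274.5 168.6] [272. 393.] [293.8 192.7]
(0.546, -0.125, 0.126) [274.9 160.3] [274. 352.] [295.1 191.4]
(0.54, -0.2125, 0.126) [286.5 148.8] [333. 294.] [328.2 194.4]
(0.573, -0.006, 0.11) [249.6 182.6] [148. 463.] [249.9 181.1]
(0.54, -0.2125, 0.0997) [286.1 156.7] [330. 334.] [326.1 195.7]
3.35 0.002866115114350341 0.0 [ 0.54598143 -0.12508072  0.09965538] [-0.68966817 -0.78647999  0.09130975]
```

View pics/d2.png

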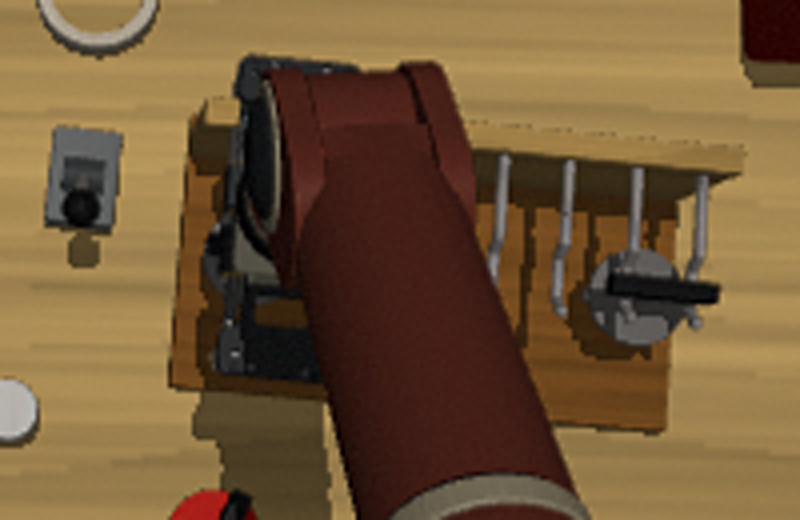

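Run:
```python
from h import *
im=bot.camera("side")[:,:,::-1].copy(); cv2.imwrite("pics/d3_full.png",im)
s=bot.observe(); print(s["clock"],s["opening"],s["finger_force"])
c0,r0,k=245,120,10
a=cv2.resize(im[r0:r0+60,c0:c0+80],None,fx=k,fy=k,interpolation=cv2.INTER_CUBIC)
b=cv2.resize(cv2.imread("pics/side0.png")[r0:r0+60,c0:c0+80],None,fx=k,fy=k,interpolation=cv2.INTER_CUBIC)
L=np.array([[x,y,.047+z] for x in(-.007,.007) for y in(-.036,.036) for z in(.063,.079)])
for o in(a,b):
    h=((proj("side",place([.5455,-.1245,-.065],L))+.5-[c0,r0])*k).astype(np.int32)
    cv2.polylines(o,[cv2.convexHull(h)],True,(0,255,0),1)
    q=((proj("side",np.array([.546,-.125,.0997]))+.5-[c0,r0])*k).astype(int); cv2.circle(o,tuple(map(int,q)),4,(0,0,255),-1)
cv2.imwrite("pics/d3.png",cv2.resize(np.vstack([a,b])[::2,::2] if 0 else np.hstack([cv2.resize(a,(400,300)),cv2.resize(b,(400,300))]),None,fx=1,fy=1))
```

```text
3.4 0.0013448183720263121 0.0
```

View pics/d3.png

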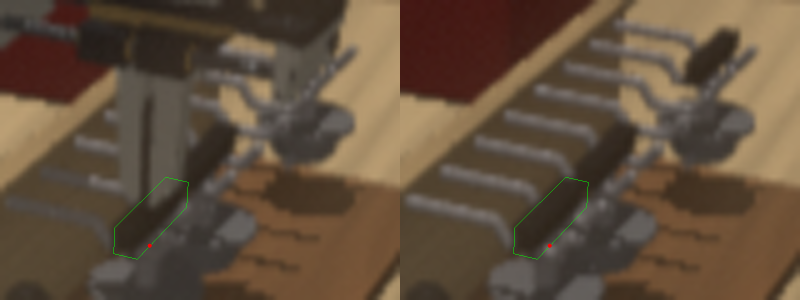

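Run:
```python
from h import *
a=cv2.imread("pics/d3_full.png").astype(int);b=cv2.imread("pics/side0.png").astype(int)
d=np.abs(a-b).max(2)
for r in range(152,174): print(r,' '.join(f"{d[r,c]:3d}" for c in range(264,292)))
print(proj("side",np.array([.2292,-.6074,.1877])),proj("top",np.array([.2292,-.6074,.1877])))
```

```text
152   2   1   1   1   8  21  21  21  13  20  30   5   8  10  10  29  29  25   6   1   2   1   1   2   1   2   1   2
153   1   2   1   2   8  25  26  28  24  15  20  17  14   3   2  21  32  25   6   2   2   1   2   1   1   1   1   3
154   2   1   1   1   8  24  27  27  24  21  19  24  28  12   5  13  31  23   7   2   3   1   1   1   1   2   2   2
155   1  17   8   4   2  20  25  28  25  19  18  27  33  30  21  23  33  22   5   2   3   2   1   1   1   1   3   1
156   1   6   2   2  13   9   7  22  25  19  17  29  39  41  41  34  32  13   1   2   2   2   1   2   2   2   1   1
157   3   3   2   2   7  10  17   7  17  17  12  35  43  43  46  33  20  10   1   2   1   1   2   3   2   2   1   1
158   2   2   2   0   1   4  10  11   7  14   7  39  44  43  44  22   8   2   1   2   1   2   2   2   1   1   3   2
159   1   2   2   2   1   2   2   6   3   9  10  39  41  30  21   9   2   1   2   3   2  10   4   1   1   1   0   2
160   2   1   2   1   1   1   0   2   1   2  13  37  28  12   4   1   2   3   1   4  20  39  15   2   2   1   2   1
161   0   1   1   1   2   1   1   2   4   4   4  16   8 
[... 807 characters left out ...]
  10  13  11  11   4   1   3   1   2   1   1   2   2   0   2   3
169   0   1   5   5   1   2   2   0   1   5  34  34  18   8   1   1   1   1   2   2   2   3   1   2   2   2   2   2
170   1   1   2   1   1   0   2   1   2   4  29  29  11   3   2   2   2   2   1   1   1   2   1   1   1   1   1   2
171   1   2   0   0   1   3   2   1   1   1  10  10   3   7   2   1   1   1   1   1   1   1   2   1   1   1   2   0
172   2   1   2   2   2   2   2   1   2   2   1   2   1   4   1   1   1   1   1   2   1   0   1   1   1   1   3   2
173   2   3   2   2   2   3   2   0   1   2   3   1   1   1   1   1   2   2   2   9   2   1   3   1   2   1   1   1
[408.26056526 103.90027863] [496.92351908 322.54610543]
```

{"api": "play_rows", "payload": {
  "rows": [
    {"dx": 0,"dy": 0,"dz": 0.05,"wx": 0,"wy": 0,"wz": 0,"jaw": 0.0},
    {"dx": 0,"dy": 0,"dz": 0.1,"wx": 0,"wy": 0,"wz": 0,"jaw": 0.0},
    {"dx": 0,"dy": 0,"dz": 0.1,"wx": 0,"wy": 0,"wz": 0,"jaw": 0.0},
    {"dx": 0,"dy": 0,"dz": 0.1,"wx": 0,"wy": 0,"wz": 0,"jaw": 0.0}
  ]
}}

```text
clock: 3.9
ee_pos: [0.5453, -0.1252, 0.199]
ee_rot: [[0.07, 0.998, -0.001], [0.998, -0.07, -0.0], [-0.0, -0.001, -1.0]]
wrist_force: [0.3, -0.2, -0.3]
opening: 0.0004
finger_force: 0.0
```

Run:
```python
from h import *
im=bot.camera("side")[:,:,::-1].copy(); cv2.imwrite("pics/d4_full.png",im)
s=bot.observe(); p=s["ee_pos"];print(p,s["opening"],s["wrist_force"])
tcp=proj("side",np.array(p)); print("tcp side",tcp)
d=np.abs(im.astype(int)-cv2.imread("pics/side0.png")).max(2)
c,r=map(int,tcp.round())
print('     ',' '.join(f"{x:3d}" for x in range(c-12,c+13)))
for y in range(r-12,r+8): print(y,' '.join(f"{d[y,x]:3d}" for x in range(c-12,c+13)))
```

```text
[ 0.54482854 -0.12512342  0.1983029 ] 0.0004871683484401998 [-0.32316634 -0.01152321 -0.33932049]
tcp side [276.35162398 136.28794874]
      264 265 266 267 268 269 270 271 272 273 274 275 276 277 278 279 280 281 282 283 284 285 286 287 288
124   2   2   3   3   3   3   4  20  51  55  51  24  48  49  28  38  36  12   1   2   3   2   3   2   2
125   1   3   1   1   2   2   0   6  31  49  49  22  41  26  27  27  11   1   3   2   1   2   0   1   2
126   1   2   3   3   3   2   3   1  10  28  33  11  22  17  12   5   1   3   3   2   1   4   2   3   1
127   2   1   1   5   2   2   4   2   5  10   8   3   5   7   1   2   3   2   0   1   4   1   1   1   4
128   2   4   0   3   1   2   1   1   3   2   3   3   2   3   2   4   2   2   3   2   3   3   3   2   3
129   3   1   1   2   1   4   1   2   1   3   1   2   2   3   1   2   1   2   3   2   2   3   3   2   1
130   0   1   3   1   1   3   2   1   3   2   2   4   3   2   3   2   0   0   1   3   1   0   2   3   3
131   2   1   3   2   3   1   2   4   2   3   2   3   3   3   2   1   3   5   3   3   1   3   1   2   1
132   3   1   1   0   1   3
[... 520 characters left out ...]
   1   1   2   3   2   2   2   2   1   2   2   2   2   2   2   2   2   2   2
138   4   2   3   2   1   0   2   1   2   2   2   3   1   2   3   3   1   3   2   2   3   2   2   1   2
139   4   2   1   1   1   2   3   1   2   2   1   2   3   3   3   3   2   2   3   2   2   2   0   1   2
140   2   1   3   2   3   1   3   3   2   1   2   1   2   2   2   2   2   2   2   2   1   2   1   1   2
141   1   2   2   3   1   2   3   2   2   1   3   3   1   2   1   1   1   2   2   3   2   3   3   2   3
142   1   0   2   3   1   1   3   1   2   1   2   1   1   3   1   2   2   1   1   2   2   0   2   2   2
143   3   1   2   3   3   2   2   3   2   3   2   1   1   3   1   2   3   2   2   2   2   2   1   2   2
```

The diff places the real fingertips about 29 mm above the reported TCP: the tips show at row ~126.5, and the TCP projects to row 136. I'll correct for that and descend again.

{"api": "play_rows", "payload": {
  "rows": [
    {"dx": 0,"dy": 0,"dz": 0,"wx": 0,"wy": 0,"wz": 0,"jaw": 0.6},
    {"dx": 0,"dy": 0,"dz": -0.01,"wx": 0,"wy": 0,"wz": 0,"jaw": 0.6},
    {"dx": 0,"dy": 0,"dz": -0.03,"wx": 0,"wy": 0,"wz": 0,"jaw": 0.6},
    {"dx": 0,"dy": 0,"dz": -0.06,"wx": 0,"wy": 0,"wz": 0,"jaw": 0.6},
    {"dx": 0,"dy": 0,"dz": -0.09,"wx": 0,"wy": 0,"wz": 0,"jaw": 0.6},
    {"dx": 0,"dy": 0,"dz": -0.11,"wx": 0,"wy": 0,"wz": 0,"jaw": 0.6},
    {"dx": 0,"dy": 0,"dz": -0.12,"wx": 0,"wy": 0,"wz": 0,"jaw": 0.6},
    {"dx": 0,"dy": 0,"dz": -0.128,"wx": 0,"wy": 0,"wz": 0,"jaw": 0.6},
    {"dx": 0,"dy": 0,"dz": -0.128,"wx": 0,"wy": 0,"wz": 0,"jaw": 0.6},
    {"dx": 0,"dy": 0,"dz": -0.128,"wx": 0,"wy": 0,"wz": 0,"jaw": 0.2},
    {"dx": 0,"dy": 0,"dz": -0.128,"wx": 0,"wy": 0,"wz": 0,"jaw": 0.0},
    {"dx": 0,"dy": 0,"dz": -0.128,"wx": 0,"wy": 0,"wz": 0,"jaw": 0.0},
    {"dx": 0,"dy": 0,"dz": -0.128,"wx": 0,"wy": 0,"wz": 0,"jaw": 0.0},
    {"dx": 0,"dy": 0,"dz": -0.128,"wx": 0,"wy": 0,"wz": 0,"jaw": 0.0}
  ],
  "grip_force": 40
}}

```text
clock: 5.7
ee_pos: [0.5463, -0.1252, 0.0718]
ee_rot: [[0.07, 0.998, 0.001], [0.998, -0.07, -0.0], [0.0, 0.001, -1.0]]
wrist_force: [-0.4, 0.5, 0.6]
opening: 0.0136
finger_force: 40.0
```

{"api": "play_rows", "payload": {
  "rows": [
    {"dx": 0,"dy": 0,"dz": 0.009,"wx": 0,"wy": 0,"wz": 0,"jaw": 0},
    {"dx": 0,"dy": 0,"dz": 0.018,"wx": 0,"wy": 0,"wz": 0,"jaw": 0},
    {"dx": 0,"dy": 0,"dz": 0.018,"wx": 0,"wy": 0,"wz": 0,"jaw": 0},
    {"dx": -0.01,"dy": 0.001,"dz": 0.018,"wx": 0,"wy": 0,"wz": 0,"jaw": 0},
    {"dx": -0.035,"dy": 0.003,"dz": 0.018,"wx": 0,"wy": 0,"wz": 0,"jaw": 0},
    {"dx": -0.065,"dy": 0.005,"dz": 0.018,"wx": 0,"wy": 0,"wz": 0,"jaw": 0},
    {"dx": -0.09,"dy": 0.007,"dz": 0.018,"wx": 0,"wy": 0,"wz": 0,"jaw": 0},
    {"dx": -0.09,"dy": 0.007,"dz": 0.018,"wx": 0,"wy": 0,"wz": 0,"jaw": 0},
    {"dx": -0.09,"dy": 0.007,"dz": 0.05,"wx": 0,"wy": 0,"wz": 0,"jaw": 0},
    {"dx": -0.09,"dy": 0.007,"dz": 0.09,"wx": 0,"wy": 0,"wz": 0,"jaw": 0},
    {"dx": -0.09,"dy": 0.007,"dz": 0.118,"wx": 0,"wy": 0,"wz": 0,"jaw": 0},
    {"dx": -0.09,"dy": 0.007,"dz": 0.118,"wx": 0,"wy": 0,"wz": 0,"jaw": 0}
  ]
}}

```text
clock: 7.2
ee_pos: [0.4584, -0.1183, 0.1914]
ee_rot: [[0.07, 0.998, 0.006], [0.998, -0.07, -0.001], [-0.001, 0.006, -1.0]]
wrist_force: [0.5, -0.2, -2.6]
opening: 0.0136
finger_force: 40.0
```

{"api": "play_rows", "payload": {
  "rows": [
    {"dx": 0.005,"dy": 0.03,"dz": 0,"wx": 0,"wy": 0,"wz": 0.12,"jaw": 0},
    {"dx": 0.015,"dy": 0.075,"dz": 0,"wx": 0,"wy": 0,"wz": 0.29,"jaw": 0},
    {"dx": 0.025,"dy": 0.12,"dz": 0,"wx": 0,"wy": 0,"wz": 0.46,"jaw": 0},
    {"dx": 0.035,"dy": 0.165,"dz": 0,"wx": 0,"wy": 0,"wz": 0.63,"jaw": 0},
    {"dx": 0.045,"dy": 0.21,"dz": 0,"wx": 0,"wy": 0,"wz": 0.8,"jaw": 0},
    {"dx": 0.055,"dy": 0.255,"dz": 0,"wx": 0,"wy": 0,"wz": 0.97,"jaw": 0},
    {"dx": 0.065,"dy": 0.3,"dz": 0,"wx": 0,"wy": 0,"wz": 1.14,"jaw": 0},
    {"dx": 0.075,"dy": 0.345,"dz": 0,"wx": 0,"wy": 0,"wz": 1.3,"jaw": 0},
    {"dx": 0.09,"dy": 0.39,"dz": 0,"wx": 0,"wy": 0,"wz": 1.45,"jaw": 0},
    {"dx": 0.0995,"dy": 0.428,"dz": 0,"wx": 0,"wy": 0,"wz": 1.55,"jaw": 0},
    {"dx": 0.0995,"dy": 0.428,"dz": 0,"wx": 0,"wy": 0,"wz": 1.55,"jaw": 0},
    {"dx": 0.0995,"dy": 0.428,"dz": 0,"wx": 0,"wy": 0,"wz": 1.55,"jaw": 0},
    {"dx": 0.0995,"dy": 0.428,"dz": 0,"wx": 0,"wy": 0,"wz": 1.55,"jaw": 0}
  ]
}}

```text
clock: 8.82
ee_pos: [0.5554, 0.3085, 0.189]
ee_rot: [[-0.996, 0.092, -0.001], [0.092, 0.996, -0.002], [0.001, -0.002, -1.0]]
wrist_force: [1.5, -0.4, -2.4]
opening: 0.0134
finger_force: 40.0
```

{"api": "play_rows", "payload": {
  "rows": [
    {"dx": 0,"dy": 0,"dz": -0.03,"wx": 0,"wy": 0,"wz": 0,"jaw": 0},
    {"dx": 0,"dy": 0,"dz": -0.06,"wx": 0,"wy": 0,"wz": 0,"jaw": 0},
    {"dx": 0,"dy": 0,"dz": -0.07,"wx": 0,"wy": 0,"wz": 0,"jaw": 0},
    {"dx": 0,"dy": 0,"dz": -0.07,"wx": 0,"wy": 0,"wz": 0,"jaw": 0},
    {"dx": 0,"dy": 0,"dz": -0.07,"wx": 0,"wy": 0,"wz": 0,"jaw": 0}
  ]
}}

```text
clock: 9.45
ee_pos: [0.5562, 0.3105, 0.1212]
ee_rot: [[-0.996, 0.091, 0.002], [0.091, 0.996, 0.002], [-0.002, 0.002, -1.0]]
wrist_force: [0.6, -0.6, -1.0]
opening: 0.0137
finger_force: 40.0
```

Run:
```python
from h import *
im=bot.camera("side")[:,:,::-1].copy(); cv2.imwrite("pics/e1_full.png",im)
s=bot.observe(); p=s["ee_pos"];print(p,s["wrist_force"])
u=p[2]-.025
# overlay: plug circle at z=u, flange circle, port2 ring and slots
c0,r0,k=150,180,6
a=cv2.resize(im[r0:r0+100,c0:c0+130],None,fx=k,fy=k,interpolation=cv2.INTER_CUBIC)
def circ(x,y,R,z,col):
    A=np.linspace(0,2*np.pi,60);Q=np.c_[x+R*np.cos(A),y+R*np.sin(A),np.full(60,z)]
    q=((proj("side",Q)+.5-[c0,r0])*k).astype(np.int32);cv2.polylines(a,[q],True,col,1)
circ(p[0],p[1],.023,u,(0,255,0));circ(p[0],p[1],.034,u+.027,(0,255,0))
circ(.5581,.3098,.04,.086,(0,0,255));circ(.5581,.3098,.026,.086,(0,0,255))
cv2.imwrite("pics/e1.png",a)
```

```text
[0.55616995 0.31061272 0.12118224] [-0.18799556 -0.25684414 -1.8954395 ]
```

View pics/e1.png

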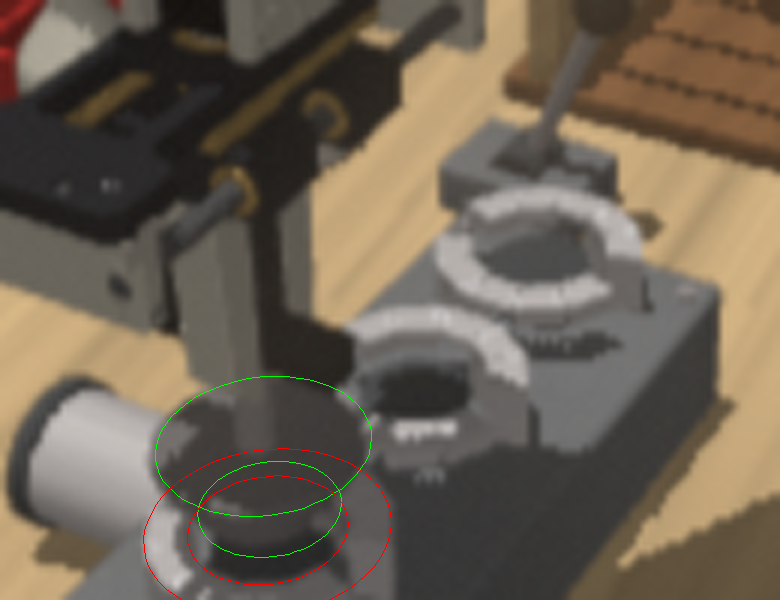

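The cap hangs level over port2, with the flange at px ~(263,446) in the crop matching the predicted outline, and it needs about +2 mm in x.

{"api": "play_rows", "payload": {
  "rows": [
    {"dx": 0.002,"dy": -0.001,"dz": 0,"wx": 0,"wy": 0,"wz": 0,"jaw": 0},
    {"dx": 0.002,"dy": -0.001,"dz": -0.008,"wx": 0,"wy": 0,"wz": 0,"jaw": 0},
    {"dx": 0.002,"dy": -0.001,"dz": -0.013,"wx": 0,"wy": 0,"wz": 0,"jaw": 0},
    {"dx": 0.002,"dy": -0.001,"dz": -0.017,"wx": 0,"wy": 0,"wz": 0,"jaw": 0},
    {"dx": 0.002,"dy": -0.001,"dz": -0.017,"wx": 0,"wy": 0,"wz": 0,"jaw": 0}
  ]
}}

```text
clock: 10.12
ee_pos: [0.5573, 0.3087, 0.1026]
ee_rot: [[-0.996, 0.09, -0.001], [0.09, 0.996, -0.001], [0.001, -0.001, -1.0]]
wrist_force: [-1.0, -0.7, 0.7]
opening: 0.0136
finger_force: 40.0
```

{"api": "play_rows", "payload": {
  "rows": [
    {"dx": 0,"dy": 0,"dz": -0.006,"wx": 0,"wy": 0,"wz": 0,"jaw": 0},
    {"dx": 0,"dy": 0,"dz": -0.011,"wx": 0,"wy": 0,"wz": 0,"jaw": 0},
    {"dx": 0,"dy": 0,"dz": -0.0115,"wx": 0,"wy": 0,"wz": 0,"jaw": 0},
    {"dx": 0,"dy": 0,"dz": -0.0115,"wx": 0,"wy": 0,"wz": 0,"jaw": 0}
  ]
}}

```text
clock: 10.62
ee_pos: [0.5578, 0.3093, 0.0925]
ee_rot: [[-0.996, 0.091, 0.001], [0.091, 0.996, 0.0], [-0.001, 0.001, -1.0]]
wrist_force: [-2.5, -2.3, 7.0]
opening: 0.0135
finger_force: 40.0
```

{"api": "play_rows", "payload": {
  "rows": [
    {"dx": 0,"dy": 0,"dz": -0.0015,"wx": 0,"wy": 0,"wz": 0,"jaw": 0},
    {"dx": 0,"dy": 0,"dz": -0.0015,"wx": 0,"wy": 0,"wz": -0.1,"jaw": 0},
    {"dx": 0,"dy": 0,"dz": -0.0015,"wx": 0,"wy": 0,"wz": -0.25,"jaw": 0},
    {"dx": 0,"dy": 0,"dz": -0.0015,"wx": 0,"wy": 0,"wz": -0.4,"jaw": 0},
    {"dx": 0,"dy": 0,"dz": -0.0015,"wx": 0,"wy": 0,"wz": -0.55,"jaw": 0},
    {"dx": 0,"dy": 0,"dz": -0.0015,"wx": 0,"wy": 0,"wz": -0.7,"jaw": 0},
    {"dx": 0,"dy": 0,"dz": -0.0015,"wx": 0,"wy": 0,"wz": -0.85,"jaw": 0},
    {"dx": 0,"dy": 0,"dz": -0.0015,"wx": 0,"wy": 0,"wz": -1.0,"jaw": 0},
    {"dx": 0,"dy": 0,"dz": -0.0015,"wx": 0,"wy": 0,"wz": -1.15,"jaw": 0},
    {"dx": 0,"dy": 0,"dz": -0.0015,"wx": 0,"wy": 0,"wz": -1.3,"jaw": 0},
    {"dx": 0,"dy": 0,"dz": -0.0015,"wx": 0,"wy": 0,"wz": -1.45,"jaw": 0},
    {"dx": 0,"dy": 0,"dz": -0.0015,"wx": 0,"wy": 0,"wz": -1.57,"jaw": 0},
    {"dx": 0,"dy": 0,"dz": -0.0015,"wx": 0,"wy": 0,"wz": -1.57,"jaw": 0},
    {"dx": 0,"dy": 0,"dz": -0.0015,"wx": 0,"wy": 0,"wz": -1.57,"jaw": 0}
  ]
}}

```text
clock: 12.38
ee_pos: [0.5596, 0.3097, 0.0919]
ee_rot: [[0.09, 0.996, 0.005], [0.996, -0.09, 0.002], [0.002, 0.005, -1.0]]
wrist_force: [-0.5, -1.3, 7.8]
opening: 0.0132
finger_force: 40.0
```

```bash
python3 -c "
from h import *
s=bot.observe();print(s['moment'],s['wrist_force'],s['ee_pos'],np.degrees(np.arctan2(s['ee_rot'][1][1],s['ee_rot'][0][1])))"
```

```text
[-0.31623239 -0.01031549 -0.02719074] [-0.51518692 -1.26584359  7.83139759] [0.55959492 0.30968805 0.09186745] -5.17031724116469
```

{"api": "play_rows", "payload": {
  "rows": [
    {"dx": 0,"dy": 0,"dz": 0.003,"wx": 0,"wy": 0,"wz": 0,"jaw": 0},
    {"dx": 0,"dy": 0,"dz": 0.006,"wx": 0,"wy": 0,"wz": 0,"jaw": 0},
    {"dx": 0,"dy": 0,"dz": 0.0085,"wx": 0,"wy": 0,"wz": 0,"jaw": 0},
    {"dx": 0,"dy": 0,"dz": 0.0085,"wx": 0,"wy": 0,"wz": 0,"jaw": 0},
    {"dx": 0,"dy": 0,"dz": 0.0085,"wx": 0,"wy": 0,"wz": 0,"jaw": 0}
  ]
}}

```text
clock: 13.0
ee_pos: [0.5587, 0.3094, 0.0986]
ee_rot: [[0.09, 0.996, 0.003], [0.996, -0.09, 0.001], [0.002, 0.002, -1.0]]
wrist_force: [2.0, 0.7, 4.0]
opening: 0.014
finger_force: 40.0
```

{"api": "play_rows", "payload": {
  "rows": [
    {"dx": 0,"dy": 0,"dz": 0.002,"wx": 0,"wy": 0,"wz": 0,"jaw": 0},
    {"dx": 0,"dy": 0,"dz": 0.004,"wx": 0,"wy": 0,"wz": 0,"jaw": 0},
    {"dx": 0,"dy": 0,"dz": 0.004,"wx": 0,"wy": 0,"wz": 0,"jaw": 0}
  ]
}}

```text
clock: 13.38
ee_pos: [0.558, 0.3092, 0.0993]
ee_rot: [[0.089, 0.996, -0.0], [0.996, -0.089, 0.001], [0.001, -0.0, -1.0]]
wrist_force: [6.5, 3.6, -10.6]
opening: 0.0136
finger_force: 40.0
```

{"api": "play_rows", "payload": {
  "rows": [
    {"dx": 0,"dy": 0,"dz": -0.003,"wx": 0,"wy": 0,"wz": 0,"jaw": 0.1},
    {"dx": 0,"dy": 0,"dz": -0.003,"wx": 0,"wy": 0,"wz": 0,"jaw": 0.6},
    {"dx": 0,"dy": 0,"dz": -0.003,"wx": 0,"wy": 0,"wz": 0,"jaw": 0.6},
    {"dx": 0,"dy": 0,"dz": -0.003,"wx": 0,"wy": 0,"wz": 0,"jaw": 0.6},
    {"dx": 0,"dy": 0,"dz": 0.01,"wx": 0,"wy": 0,"wz": 0,"jaw": 0.6},
    {"dx": 0,"dy": 0,"dz": 0.05,"wx": 0,"wy": 0,"wz": 0,"jaw": 0.6},
    {"dx": 0,"dy": 0,"dz": 0.09,"wx": 0,"wy": 0,"wz": 0.02,"jaw": 0.6},
    {"dx": 0,"dy": -0.06,"dz": 0.09,"wx": 0,"wy": 0,"wz": 0.02,"jaw": 0.6},
    {"dx": -0.005,"dy": -0.12,"dz": 0.09,"wx": 0,"wy": 0,"wz": 0.02,"jaw": 0.6},
    {"dx": -0.01,"dy": -0.18,"dz": 0.09,"wx": 0,"wy": 0,"wz": 0.02,"jaw": 0.6},
    {"dx": -0.0175,"dy": -0.24,"dz": 0.09,"wx": 0,"wy": 0,"wz": 0.02,"jaw": 0.6},
    {"dx": -0.0175,"dy": -0.3,"dz": 0.09,"wx": 0,"wy": 0,"wz": 0.02,"jaw": 0.6},
    {"dx": -0.0175,"dy": -0.3,"dz": 0.09,"wx": 0,"wy": 0,"wz": 0.02,"jaw": 0.6}
  ]
}}

```text
clock: 15.0
ee_pos: [0.54, 0.0013, 0.1929]
ee_rot: [[0.082, 0.997, 0.0], [0.997, -0.082, -0.004], [-0.004, 0.001, -1.0]]
wrist_force: [-0.0, 1.3, 0.2]
opening: 0.0557
finger_force: 0.0
```

```bash
cat > look.py <<'E'
from h import *
im=bot.camera("top"); cv2.imwrite("pics/l_%d.png"%(bot.observe()["clock"]*100),im[:,:,::-1])
print(bars(im))
for b in [(.5405,-.2125),(.524,-.391)]:
    try: x,f,o=barfit(im,[*b,-.07],thr=38); print("rack",x.round(4),f,o)
    except ValueError: print("none at",b)
for k in range(4):
    y=-.135+.09*k; p=place([.554,.265,-.0915],np.array([0,y,0]))
    try: x,f,o=barfit(im,[p[0],p[1],-.0915],z0=.074,thr=38); print("port",k,p[:2].round(4),x.round(4),f,o)
    except ValueError: print("port",k,"no bar")
s=bot.observe(); print(s["clock"],s["ee_pos"],s["wrist_force"])
E
python3 look.py
```

```text
[(np.float64(0.5393), np.float64(-0.2107), np.float64(-1.8), 71, 16, np.int32(144)), (np.float64(0.5208), np.float64(-0.3997), np.float64(-6.1), 72, 17, np.int32(153))]
rack [ 0.5405 -0.212  -0.0315] 21.5 144
rack [ 0.5214 -0.4035 -0.1176] 24.1 153
port 0 [0.5417 0.1306] [ 0.5289  0.136  -0.1833] 163.8 2
port 1 [0.5499 0.2202] [ 0.5413  0.2202 -0.219 ] 167.5 2
port 2 [0.5581 0.3098] [ 0.5568  0.3092 -0.1129] 20.8 156
port 3 [0.5663 0.3994] [ 0.5637  0.3813 -0.4343] 160.4 1
15.05 [0.54009082 0.00589386 0.19299915] [-0.1873037   0.84436313  0.87508689]
```

{"api": "play_rows", "payload": {
  "rows": [
    {"dx": 0,"dy": -0.06,"dz": 0,"wx": 0,"wy": 0,"wz": 0.02,"jaw": 0.6},
    {"dx": 0,"dy": -0.12,"dz": 0,"wx": 0,"wy": 0,"wz": 0.02,"jaw": 0.6},
    {"dx": 0,"dy": -0.18,"dz": 0,"wx": 0,"wy": 0,"wz": 0.02,"jaw": 0.6},
    {"dx": 0,"dy": -0.219,"dz": 0,"wx": 0,"wy": 0,"wz": 0.02,"jaw": 0.6},
    {"dx": 0,"dy": -0.219,"dz": -0.03,"wx": 0,"wy": 0,"wz": 0.02,"jaw": 0.6},
    {"dx": 0,"dy": -0.219,"dz": -0.06,"wx": 0,"wy": 0,"wz": 0.02,"jaw": 0.6},
    {"dx": 0,"dy": -0.219,"dz": -0.06,"wx": 0,"wy": 0,"wz": 0.02,"jaw": 0.6},
    {"dx": 0,"dy": -0.219,"dz": -0.06,"wx": 0,"wy": 0,"wz": 0.02,"jaw": 0.6}
  ]
}}

```text
clock: 16.05
ee_pos: [0.5415, -0.2089, 0.1336]
ee_rot: [[0.048, 0.999, 0.002], [0.999, -0.048, 0.0], [0.0, 0.002, -1.0]]
wrist_force: [-1.2, -0.4, 0.0]
opening: 0.0557
finger_force: 0.0
```

Now descend 62 mm (reading about 0.072), shift y -3 mm, and grip.

{"api": "play_rows", "payload": {
  "rows": [
    {"dx": -0.001,"dy": -0.003,"dz": -0.02,"wx": 0,"wy": 0,"wz": 0,"jaw": 0.6},
    {"dx": -0.001,"dy": -0.003,"dz": -0.045,"wx": 0,"wy": 0,"wz": 0,"jaw": 0.6},
    {"dx": -0.001,"dy": -0.003,"dz": -0.062,"wx": 0,"wy": 0,"wz": 0,"jaw": 0.6},
    {"dx": -0.001,"dy": -0.003,"dz": -0.062,"wx": 0,"wy": 0,"wz": 0,"jaw": 0.6},
    {"dx": -0.001,"dy": -0.003,"dz": -0.062,"wx": 0,"wy": 0,"wz": 0,"jaw": 0.2},
    {"dx": -0.001,"dy": -0.003,"dz": -0.062,"wx": 0,"wy": 0,"wz": 0,"jaw": 0},
    {"dx": -0.001,"dy": -0.003,"dz": -0.062,"wx": 0,"wy": 0,"wz": 0,"jaw": 0},
    {"dx": -0.001,"dy": -0.003,"dz": -0.062,"wx": 0,"wy": 0,"wz": 0,"jaw": 0},
    {"dx": -0.001,"dy": -0.003,"dz": -0.062,"wx": 0,"wy": 0,"wz": 0,"jaw": 0}
  ],
  "grip_force": 40
}}

```text
clock: 17.18
ee_pos: [0.5394, -0.2132, 0.0704]
ee_rot: [[0.05, 0.999, 0.001], [0.999, -0.05, -0.0], [-0.0, 0.001, -1.0]]
wrist_force: [0.6, 0.3, 0.4]
opening: 0.0138
finger_force: 40.0
```

{"api": "play_rows", "payload": {
  "rows": [
    {"dx": 0,"dy": 0,"dz": 0.009,"wx": 0,"wy": 0,"wz": 0,"jaw": 0},
    {"dx": 0,"dy": 0,"dz": 0.018,"wx": 0,"wy": 0,"wz": 0,"jaw": 0},
    {"dx": 0,"dy": 0,"dz": 0.018,"wx": 0,"wy": 0,"wz": 0,"jaw": 0},
    {"dx": -0.01,"dy": 0.001,"dz": 0.018,"wx": 0,"wy": 0,"wz": 0,"jaw": 0},
    {"dx": -0.035,"dy": 0.003,"dz": 0.018,"wx": 0,"wy": 0,"wz": 0,"jaw": 0},
    {"dx": -0.065,"dy": 0.005,"dz": 0.018,"wx": 0,"wy": 0,"wz": 0,"jaw": 0},
    {"dx": -0.09,"dy": 0.007,"dz": 0.018,"wx": 0,"wy": 0,"wz": 0,"jaw": 0},
    {"dx": -0.09,"dy": 0.007,"dz": 0.018,"wx": 0,"wy": 0,"wz": 0,"jaw": 0},
    {"dx": -0.09,"dy": 0.007,"dz": 0.05,"wx": 0,"wy": 0,"wz": 0,"jaw": 0},
    {"dx": -0.09,"dy": 0.007,"dz": 0.09,"wx": 0,"wy": 0,"wz": 0,"jaw": 0},
    {"dx": -0.09,"dy": 0.007,"dz": 0.118,"wx": 0,"wy": 0,"wz": 0,"jaw": 0},
    {"dx": -0.09,"dy": 0.007,"dz": 0.118,"wx": 0,"wy": 0,"wz": 0,"jaw": 0}
  ]
}}

```text
clock: 18.68
ee_pos: [0.4516, -0.2065, 0.1901]
ee_rot: [[0.05, 0.999, 0.006], [0.999, -0.05, -0.002], [-0.002, 0.006, -1.0]]
wrist_force: [-0.3, 0.1, -1.7]
opening: 0.0134
finger_force: 40.0
```

{"api": "play_rows", "payload": {
  "rows": [
    {"dx": 0.005,"dy": 0.03,"dz": 0,"wx": 0,"wy": 0,"wz": 0.12,"jaw": 0},
    {"dx": 0.015,"dy": 0.075,"dz": 0,"wx": 0,"wy": 0,"wz": 0.29,"jaw": 0},
    {"dx": 0.025,"dy": 0.12,"dz": 0,"wx": 0,"wy": 0,"wz": 0.46,"jaw": 0},
    {"dx": 0.035,"dy": 0.165,"dz": 0,"wx": 0,"wy": 0,"wz": 0.63,"jaw": 0},
    {"dx": 0.045,"dy": 0.21,"dz": 0,"wx": 0,"wy": 0,"wz": 0.8,"jaw": 0},
    {"dx": 0.055,"dy": 0.255,"dz": 0,"wx": 0,"wy": 0,"wz": 0.97,"jaw": 0},
    {"dx": 0.065,"dy": 0.3,"dz": 0,"wx": 0,"wy": 0,"wz": 1.14,"jaw": 0},
    {"dx": 0.075,"dy": 0.345,"dz": 0,"wx": 0,"wy": 0,"wz": 1.3,"jaw": 0},
    {"dx": 0.09,"dy": 0.39,"dz": 0,"wx": 0,"wy": 0,"wz": 1.45,"jaw": 0},
    {"dx": 0.0985,"dy": 0.427,"dz": 0,"wx": 0,"wy": 0,"wz": 1.53,"jaw": 0},
    {"dx": 0.0985,"dy": 0.427,"dz": 0,"wx": 0,"wy": 0,"wz": 1.53,"jaw": 0},
    {"dx": 0.0985,"dy": 0.427,"dz": -0.03,"wx": 0,"wy": 0,"wz": 1.53,"jaw": 0},
    {"dx": 0.0985,"dy": 0.427,"dz": -0.06,"wx": 0,"wy": 0,"wz": 1.53,"jaw": 0},
    {"dx": 0.0985,"dy": 0.427,"dz": -0.07,"wx": 0,"wy": 0,"wz": 1.53,"jaw": 0},
    {"dx": 0.0985,"dy": 0.427,"dz": -0.07,"wx": 0,"wy": 0,"wz": 1.53,"jaw": 0},
    {"dx": 0.0985,"dy": 0.427,"dz": -0.07,"wx": 0,"wy": 0,"wz": 1.53,"jaw": 0}
  ]
}}

```text
clock: 20.68
ee_pos: [0.5482, 0.2213, 0.1192]
ee_rot: [[-0.996, 0.091, 0.002], [0.091, 0.996, 0.001], [-0.002, 0.001, -1.0]]
wrist_force: [0.5, -0.1, -1.6]
opening: 0.0133
finger_force: 40.0
```

{"api": "play_rows", "payload": {
  "rows": [
    {"dx": 0.0025,"dy": -0.001,"dz": 0,"wx": 0,"wy": 0,"wz": 0,"jaw": 0},
    {"dx": 0.0025,"dy": -0.001,"dz": -0.008,"wx": 0,"wy": 0,"wz": 0,"jaw": 0},
    {"dx": 0.0025,"dy": -0.001,"dz": -0.013,"wx": 0,"wy": 0,"wz": 0,"jaw": 0},
    {"dx": 0.0025,"dy": -0.001,"dz": -0.018,"wx": 0,"wy": 0,"wz": 0,"jaw": 0},
    {"dx": 0.0025,"dy": -0.001,"dz": -0.018,"wx": 0,"wy": 0,"wz": 0,"jaw": 0}
  ]
}}

```text
clock: 21.3
ee_pos: [0.5498, 0.2198, 0.1001]
ee_rot: [[-0.996, 0.091, -0.0], [0.091, 0.996, -0.001], [0.0, -0.001, -1.0]]
wrist_force: [0.8, -0.5, 1.5]
opening: 0.0134
finger_force: 40.0
```

{"api": "play_rows", "payload": {
  "rows": [
    {"dx": 0,"dy": 0,"dz": -0.006,"wx": 0,"wy": 0,"wz": 0,"jaw": 0},
    {"dx": 0,"dy": 0,"dz": -0.011,"wx": 0,"wy": 0,"wz": 0,"jaw": 0},
    {"dx": 0,"dy": 0,"dz": -0.012,"wx": 0,"wy": 0,"wz": 0,"jaw": 0},
    {"dx": 0,"dy": 0,"dz": -0.012,"wx": 0,"wy": 0,"wz": 0,"jaw": 0}
  ]
}}

```text
clock: 21.8
ee_pos: [0.5502, 0.2201, 0.0895]
ee_rot: [[-0.996, 0.091, 0.001], [0.091, 0.996, -0.0], [-0.001, -0.0, -1.0]]
wrist_force: [-1.9, -2.6, 9.7]
opening: 0.0134
finger_force: 40.0
```

{"api": "play_rows", "payload": {
  "rows": [
    {"dx": 0,"dy": 0,"dz": 0,"wx": 0,"wy": 0,"wz": -0.1,"jaw": 0},
    {"dx": 0,"dy": 0,"dz": 0,"wx": 0,"wy": 0,"wz": -0.25,"jaw": 0},
    {"dx": 0,"dy": 0,"dz": 0,"wx": 0,"wy": 0,"wz": -0.4,"jaw": 0},
    {"dx": 0,"dy": 0,"dz": 0,"wx": 0,"wy": 0,"wz": -0.55,"jaw": 0},
    {"dx": 0,"dy": 0,"dz": 0,"wx": 0,"wy": 0,"wz": -0.7,"jaw": 0},
    {"dx": 0,"dy": 0,"dz": 0,"wx": 0,"wy": 0,"wz": -0.85,"jaw": 0},
    {"dx": 0,"dy": 0,"dz": 0,"wx": 0,"wy": 0,"wz": -1.0,"jaw": 0},
    {"dx": 0,"dy": 0,"dz": 0,"wx": 0,"wy": 0,"wz": -1.15,"jaw": 0},
    {"dx": 0,"dy": 0,"dz": 0,"wx": 0,"wy": 0,"wz": -1.3,"jaw": 0},
    {"dx": 0,"dy": 0,"dz": 0,"wx": 0,"wy": 0,"wz": -1.45,"jaw": 0},
    {"dx": 0,"dy": 0,"dz": 0,"wx": 0,"wy": 0,"wz": -1.57,"jaw": 0},
    {"dx": 0,"dy": 0,"dz": 0,"wx": 0,"wy": 0,"wz": -1.57,"jaw": 0},
    {"dx": 0,"dy": 0,"dz": 0,"wx": 0,"wy": 0,"wz": -1.57,"jaw": 0},
    {"dx": 0,"dy": 0,"dz": 0.004,"wx": 0,"wy": 0,"wz": -1.57,"jaw": 0},
    {"dx": 0,"dy": 0,"dz": 0.008,"wx": 0,"wy": 0,"wz": -1.57,"jaw": 0},
    {"dx": 0,"dy": 0,"dz": 0.008,"wx": 0,"wy": 0,"wz": -1.57,"jaw": 0},
    {"dx": 0,"dy": 0,"dz": 0.012,"wx": 0,"wy": 0,"wz": -1.57,"jaw": 0},
    {"dx": 0,"dy": 0,"dz": 0.012,"wx": 0,"wy": 0,"wz": -1.57,"jaw": 0}
  ]
}}

```text
clock: 24.05
ee_pos: [0.5514, 0.2205, 0.0978]
ee_rot: [[0.09, 0.996, 0.002], [0.996, -0.09, 0.002], [0.002, 0.002, -1.0]]
wrist_force: [6.7, 2.6, -11.1]
opening: 0.0133
finger_force: 40.0
```

{"api": "play_rows", "payload": {
  "rows": [
    {"dx": 0,"dy": 0,"dz": -0.003,"wx": 0,"wy": 0,"wz": 0,"jaw": 0.1},
    {"dx": 0,"dy": 0,"dz": -0.003,"wx": 0,"wy": 0,"wz": 0,"jaw": 0.6},
    {"dx": 0,"dy": 0,"dz": -0.003,"wx": 0,"wy": 0,"wz": 0,"jaw": 0.6},
    {"dx": 0,"dy": 0,"dz": -0.003,"wx": 0,"wy": 0,"wz": 0,"jaw": 0.6},
    {"dx": 0,"dy": 0,"dz": 0.01,"wx": 0,"wy": 0,"wz": 0,"jaw": 0.6},
    {"dx": 0,"dy": 0,"dz": 0.05,"wx": 0,"wy": 0,"wz": 0,"jaw": 0.6},
    {"dx": 0,"dy": 0,"dz": 0.09,"wx": 0,"wy": 0,"wz": 0,"jaw": 0.6},
    {"dx": 0,"dy": -0.06,"dz": 0.09,"wx": 0,"wy": 0,"wz": 0,"jaw": 0.6},
    {"dx": -0.01,"dy": -0.12,"dz": 0.09,"wx": 0,"wy": 0,"wz": 0,"jaw": 0.6},
    {"dx": -0.02,"dy": -0.18,"dz": 0.09,"wx": 0,"wy": 0,"wz": 0,"jaw": 0.6},
    {"dx": -0.028,"dy": -0.24,"dz": 0.09,"wx": 0,"wy": 0,"wz": 0,"jaw": 0.6},
    {"dx": -0.028,"dy": -0.28,"dz": 0.09,"wx": 0,"wy": 0,"wz": 0,"jaw": 0.6},
    {"dx": -0.028,"dy": -0.28,"dz": 0.09,"wx": 0,"wy": 0,"wz": 0,"jaw": 0.6}
  ]
}}

```text
clock: 25.68
ee_pos: [0.5216, -0.0647, 0.1909]
ee_rot: [[0.098, 0.995, 0.0], [0.995, -0.098, -0.002], [-0.002, 0.001, -1.0]]
wrist_force: [0.6, 0.5, -0.4]
opening: 0.056
finger_force: 0.0
```

```bash
python3 look.py
```

```text
[(np.float64(0.504), np.float64(-0.0558), np.float64(-84.5), 242, 26, np.int32(346)), (np.float64(0.5206), np.float64(-0.3994), np.float64(-5.8), 72, 18, np.int32(154))]
none at (0.5405, -0.2125)
rack [ 0.5212 -0.4036 -0.1115] 24.7 154
port 0 [0.5417 0.1306] [ 0.5357  0.1346 -0.1248] 166.9 1
port 1 [0.5499 0.2202] [ 0.5501  0.2215 -0.0975] 25.9 155
port 2 [0.5581 0.3098] [ 0.5569  0.3097 -0.1134] 21.0 155
port 3 [0.5663 0.3994] [ 0.5577  0.3534 -0.503 ] 156.1 2
25.725 [ 0.5219495  -0.06129587  0.19090173] [-0.11034164  0.79163114  1.39856378]
```

Run:
```python
from h import *
im=bot.camera("side")[:,:,::-1].copy()
c0,r0,k=270,110,8
L=np.array([[x,y,.047+z] for x in(-.007,.007) for y in(-.036,.036) for z in(.063,.079)])
a=cv2.resize(im[r0:r0+60,c0:c0+75],None,fx=k,fy=k,interpolation=cv2.INTER_CUBIC)
h=((proj("side",place([.5212,-.4036,-.11],L))+.5-[c0,r0])*k).astype(np.int32)
cv2.polylines(a,[cv2.convexHull(h)],True,(0,255,0),1)
cv2.imwrite("pics/f1.png",a)
```

```text
(no output)
```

View pics/f1.png

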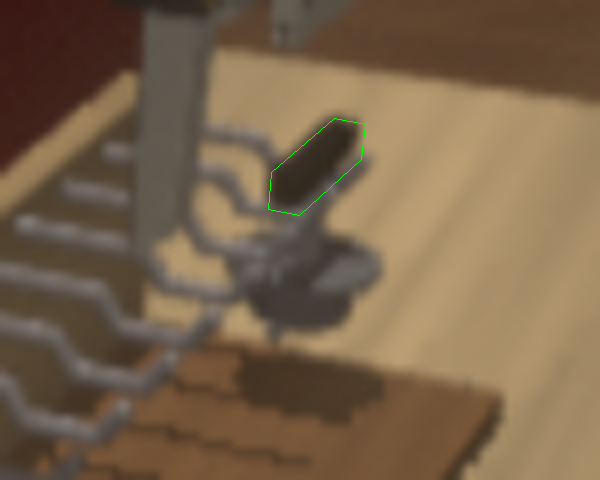

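{"api": "play_rows", "payload": {
  "rows": [
    {"dx": 0,"dy": -0.06,"dz": 0,"wx": 0,"wy": 0,"wz": -0.01,"jaw": 0.6},
    {"dx": 0,"dy": -0.12,"dz": 0,"wx": 0,"wy": 0,"wz": -0.01,"jaw": 0.6},
    {"dx": 0,"dy": -0.18,"dz": 0,"wx": 0,"wy": 0,"wz": -0.01,"jaw": 0.6},
    {"dx": 0,"dy": -0.24,"dz": 0,"wx": 0,"wy": 0,"wz": -0.01,"jaw": 0.6},
    {"dx": 0,"dy": -0.3,"dz": 0,"wx": 0,"wy": 0,"wz": -0.01,"jaw": 0.6},
    {"dx": 0,"dy": -0.333,"dz": -0.02,"wx": 0,"wy": 0,"wz": -0.01,"jaw": 0.6},
    {"dx": 0,"dy": -0.333,"dz": -0.057,"wx": 0,"wy": 0,"wz": -0.01,"jaw": 0.6},
    {"dx": 0,"dy": -0.333,"dz": -0.057,"wx": 0,"wy": 0,"wz": -0.01,"jaw": 0.6},
    {"dx": 0,"dy": -0.333,"dz": -0.057,"wx": 0,"wy": 0,"wz": -0.01,"jaw": 0.6}
  ]
}}

```text
clock: 26.9
ee_pos: [0.5241, -0.3913, 0.1346]
ee_rot: [[0.096, 0.995, 0.002], [0.995, -0.096, 0.0], [0.0, 0.002, -1.0]]
wrist_force: [0.3, 0.1, -0.3]
opening: 0.0558
finger_force: 0.0
```

{"api": "play_rows", "payload": {
  "rows": [
    {"dx": -0.0015,"dy": -0.002,"dz": -0.02,"wx": 0,"wy": 0,"wz": -0.015,"jaw": 0.6},
    {"dx": -0.0015,"dy": -0.002,"dz": -0.045,"wx": 0,"wy": 0,"wz": -0.015,"jaw": 0.6},
    {"dx": -0.0015,"dy": -0.002,"dz": -0.063,"wx": 0,"wy": 0,"wz": -0.015,"jaw": 0.6},
    {"dx": -0.0015,"dy": -0.002,"dz": -0.063,"wx": 0,"wy": 0,"wz": -0.015,"jaw": 0.6},
    {"dx": -0.0015,"dy": -0.002,"dz": -0.063,"wx": 0,"wy": 0,"wz": -0.015,"jaw": 0.2},
    {"dx": -0.0015,"dy": -0.002,"dz": -0.063,"wx": 0,"wy": 0,"wz": -0.015,"jaw": 0},
    {"dx": -0.0015,"dy": -0.002,"dz": -0.063,"wx": 0,"wy": 0,"wz": -0.015,"jaw": 0},
    {"dx": -0.0015,"dy": -0.002,"dz": -0.063,"wx": 0,"wy": 0,"wz": -0.015,"jaw": 0},
    {"dx": -0.0015,"dy": -0.002,"dz": -0.063,"wx": 0,"wy": 0,"wz": -0.015,"jaw": 0}
  ],
  "grip_force": 50
}}

```text
clock: 28.02
ee_pos: [0.5222, -0.3952, 0.0707]
ee_rot: [[0.114, 0.993, 0.003], [0.993, -0.114, -0.001], [-0.0, 0.003, -1.0]]
wrist_force: [2.8, -1.3, -1.3]
opening: 0.0135
finger_force: 49.6
```

{"api": "play_rows", "payload": {
  "rows": [
    {"dx": 0,"dy": 0,"dz": 0.009,"wx": 0,"wy": 0,"wz": 0,"jaw": 0},
    {"dx": 0,"dy": 0,"dz": 0.018,"wx": 0,"wy": 0,"wz": 0,"jaw": 0},
    {"dx": 0,"dy": 0,"dz": 0.018,"wx": 0,"wy": 0,"wz": 0,"jaw": 0},
    {"dx": 0,"dy": 0.005,"dz": 0.018,"wx": 0,"wy": 0,"wz": 0.02,"jaw": 0},
    {"dx": 0,"dy": 0.01,"dz": 0.018,"wx": 0,"wy": 0,"wz": 0.035,"jaw": 0},
    {"dx": -0.01,"dy": 0.011,"dz": 0.018,"wx": 0,"wy": 0,"wz": 0.035,"jaw": 0},
    {"dx": -0.035,"dy": 0.013,"dz": 0.018,"wx": 0,"wy": 0,"wz": 0.035,"jaw": 0},
    {"dx": -0.065,"dy": 0.015,"dz": 0.018,"wx": 0,"wy": 0,"wz": 0.035,"jaw": 0},
    {"dx": -0.09,"dy": 0.017,"dz": 0.018,"wx": 0,"wy": 0,"wz": 0.035,"jaw": 0},
    {"dx": -0.09,"dy": 0.017,"dz": 0.018,"wx": 0,"wy": 0,"wz": 0.035,"jaw": 0},
    {"dx": -0.09,"dy": 0.017,"dz": 0.05,"wx": 0,"wy": 0,"wz": 0.035,"jaw": 0},
    {"dx": -0.09,"dy": 0.017,"dz": 0.09,"wx": 0,"wy": 0,"wz": 0.035,"jaw": 0},
    {"dx": -0.09,"dy": 0.017,"dz": 0.118,"wx": 0,"wy": 0,"wz": 0.035,"jaw": 0},
    {"dx": -0.09,"dy": 0.017,"dz": 0.118,"wx": 0,"wy": 0,"wz": 0.035,"jaw": 0}
  ]
}}

```text
clock: 29.78
ee_pos: [0.4333, -0.3786, 0.1904]
ee_rot: [[0.079, 0.997, 0.006], [0.997, -0.079, -0.003], [-0.003, 0.006, -1.0]]
wrist_force: [-0.3, -0.6, -1.8]
opening: 0.0136
finger_force: 49.7
```

{"api": "play_rows", "payload": {
  "rows": [
    {"dx": 0.005,"dy": 0.03,"dz": 0,"wx": 0,"wy": 0,"wz": 0.1,"jaw": 0},
    {"dx": 0.015,"dy": 0.08,"dz": 0,"wx": 0,"wy": 0,"wz": 0.26,"jaw": 0},
    {"dx": 0.025,"dy": 0.13,"dz": 0,"wx": 0,"wy": 0,"wz": 0.42,"jaw": 0},
    {"dx": 0.035,"dy": 0.18,"dz": 0,"wx": 0,"wy": 0,"wz": 0.58,"jaw": 0},
    {"dx": 0.045,"dy": 0.23,"dz": 0,"wx": 0,"wy": 0,"wz": 0.74,"jaw": 0},
    {"dx": 0.055,"dy": 0.28,"dz": 0,"wx": 0,"wy": 0,"wz": 0.9,"jaw": 0},
    {"dx": 0.065,"dy": 0.33,"dz": 0,"wx": 0,"wy": 0,"wz": 1.06,"jaw": 0},
    {"dx": 0.075,"dy": 0.38,"dz": 0,"wx": 0,"wy": 0,"wz": 1.22,"jaw": 0},
    {"dx": 0.085,"dy": 0.43,"dz": 0,"wx": 0,"wy": 0,"wz": 1.36,"jaw": 0},
    {"dx": 0.095,"dy": 0.48,"dz": 0,"wx": 0,"wy": 0,"wz": 1.5,"jaw": 0},
    {"dx": 0.1,"dy": 0.51,"dz": 0,"wx": 0,"wy": 0,"wz": 1.56,"jaw": 0},
    {"dx": 0.1,"dy": 0.51,"dz": 0,"wx": 0,"wy": 0,"wz": 1.56,"jaw": 0},
    {"dx": 0.1,"dy": 0.51,"dz": -0.03,"wx": 0,"wy": 0,"wz": 1.56,"jaw": 0},
    {"dx": 0.1,"dy": 0.51,"dz": -0.06,"wx": 0,"wy": 0,"wz": 1.56,"jaw": 0},
    {"dx": 0.1,"dy": 0.51,"dz": -0.07,"wx": 0,"wy": 0,"wz": 1.56,"jaw": 0},
    {"dx": 0.1,"dy": 0.51,"dz": -0.07,"wx": 0,"wy": 0,"wz": 1.56,"jaw": 0},
    {"dx": 0.1,"dy": 0.51,"dz": -0.07,"wx": 0,"wy": 0,"wz": 1.56,"jaw": 0}
  ]
}}

```text
clock: 31.9
ee_pos: [0.5313, 0.1321, 0.1191]
ee_rot: [[-0.996, 0.091, 0.002], [0.091, 0.996, 0.001], [-0.002, 0.001, -1.0]]
wrist_force: [0.3, -0.1, -1.4]
opening: 0.0135
finger_force: 49.7
```

Run:
```python
from h import *
im=bot.camera("side")[:,:,::-1].copy(); cv2.imwrite("pics/g1_full.png",im)
s=bot.observe(); p=s["ee_pos"];print(p,s["wrist_force"])
u=p[2]-.0237; x=np.array(s["ee_rot"])[:,0]; c=p-.0085*x; print(c,u)
c0,r0,k=190,150,7
a=cv2.resize(im[r0:r0+80,c0:c0+100],None,fx=k,fy=k,interpolation=cv2.INTER_CUBIC)
def circ(x,y,R,z,col):
    A=np.linspace(0,2*np.pi,60);Q=np.c_[x+R*np.cos(A),y+R*np.sin(A),np.full(60,z)]
    q=((proj("side",Q)+.5-[c0,r0])*k).astype(np.int32);cv2.polylines(a,[q],True,col,1)
circ(c[0],c[1],.023,u,(0,255,0));circ(c[0],c[1],.034,u+.027,(0,255,0))
circ(.5417,.1306,.04,.086,(0,0,255));circ(.5417,.1306,.026,.086,(0,0,255))
cv2.imwrite("pics/g1.png",a)
```

```text
[0.53132116 0.13213299 0.1192388 ] [-0.24946658  0.72424262 -1.22735257]
[0.53978582 0.13135887 0.11925647] 0.09553879989963524
```

View pics/g1.png

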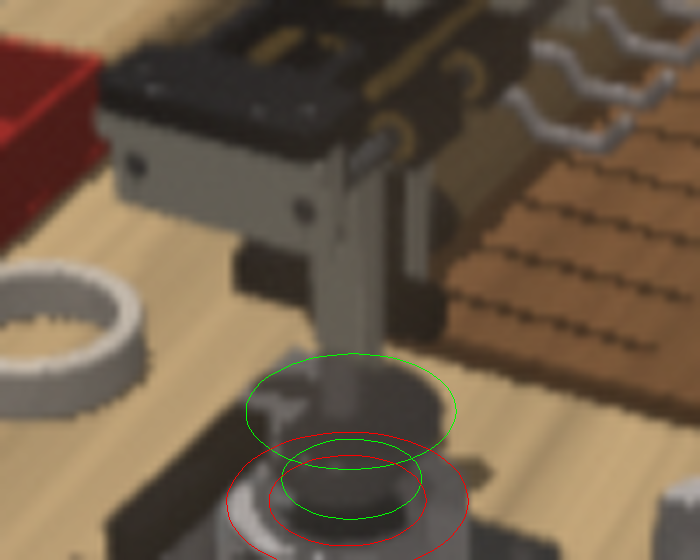

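Run:
```python
from h import *
u=.0955;c=[.5398,.1314]
L=np.array([[x,y,u+z] for x in(-.036,.036) for y in(-.007,.007) for z in(.063,.079)])
q=(proj("side",place([*c,-.0915],L))+.5-[190,150])*7
print(q.min(0),q.max(0))
```

```text
[239.95320378 234.65862469] [461.95079566 354.11017654]
```

{"api": "play_rows", "payload": {
  "rows": [
    {"dx": 0.001,"dy": -0.001,"dz": 0,"wx": 0,"wy": 0,"wz": 0,"jaw": 0},
    {"dx": 0.001,"dy": -0.001,"dz": -0.008,"wx": 0,"wy": 0,"wz": 0,"jaw": 0},
    {"dx": 0.001,"dy": -0.001,"dz": -0.012,"wx": 0,"wy": 0,"wz": 0,"jaw": 0},
    {"dx": 0.001,"dy": -0.001,"dz": -0.015,"wx": 0,"wy": 0,"wz": 0,"jaw": 0},
    {"dx": 0.001,"dy": -0.001,"dz": -0.018,"wx": 0,"wy": 0,"wz": 0,"jaw": 0},
    {"dx": 0.001,"dy": -0.001,"dz": -0.018,"wx": 0,"wy": 0,"wz": 0,"jaw": 0}
  ]
}}

```text
clock: 32.7
ee_pos: [0.5314, 0.131, 0.1003]
ee_rot: [[-0.996, 0.09, -0.0], [0.09, 0.996, -0.0], [0.0, -0.0, -1.0]]
wrist_force: [0.2, 0.8, 1.4]
opening: 0.0139
finger_force: 49.7
```

{"api": "play_rows", "payload": {
  "rows": [
    {"dx": 0,"dy": 0,"dz": -0.006,"wx": 0,"wy": 0,"wz": 0,"jaw": 0},
    {"dx": 0,"dy": 0,"dz": -0.011,"wx": 0,"wy": 0,"wz": 0,"jaw": 0},
    {"dx": 0,"dy": 0,"dz": -0.012,"wx": 0,"wy": 0,"wz": 0,"jaw": 0},
    {"dx": 0,"dy": 0,"dz": -0.012,"wx": 0,"wy": 0,"wz": 0,"jaw": 0}
  ]
}}

```text
clock: 33.2
ee_pos: [0.5318, 0.1313, 0.0892]
ee_rot: [[-0.996, 0.09, 0.001], [0.09, 0.996, -0.0], [-0.001, 0.0, -1.0]]
wrist_force: [-3.0, -0.9, 9.1]
opening: 0.0136
finger_force: 49.7
```

{"api": "play_rows", "payload": {
  "rows": [
    {"dx": 0.0003,"dy": 0.0012,"dz": 0,"wx": 0,"wy": 0,"wz": -0.15,"jaw": 0},
    {"dx": 0.0006,"dy": 0.0025,"dz": 0,"wx": 0,"wy": 0,"wz": -0.3,"jaw": 0},
    {"dx": 0.0012,"dy": 0.0036,"dz": 0,"wx": 0,"wy": 0,"wz": -0.45,"jaw": 0},
    {"dx": 0.002,"dy": 0.0046,"dz": 0,"wx": 0,"wy": 0,"wz": -0.6,"jaw": 0},
    {"dx": 0.003,"dy": 0.0055,"dz": 0,"wx": 0,"wy": 0,"wz": -0.75,"jaw": 0},
    {"dx": 0.004,"dy": 0.0063,"dz": 0,"wx": 0,"wy": 0,"wz": -0.9,"jaw": 0},
    {"dx": 0.005,"dy": 0.0069,"dz": 0,"wx": 0,"wy": 0,"wz": -1.05,"jaw": 0},
    {"dx": 0.0063,"dy": 0.0074,"dz": 0,"wx": 0,"wy": 0,"wz": -1.2,"jaw": 0},
    {"dx": 0.0075,"dy": 0.0076,"dz": 0,"wx": 0,"wy": 0,"wz": -1.35,"jaw": 0},
    {"dx": 0.0087,"dy": 0.0077,"dz": 0,"wx": 0,"wy": 0,"wz": -1.48,"jaw": 0},
    {"dx": 0.0094,"dy": 0.0077,"dz": 0,"wx": 0,"wy": 0,"wz": -1.57,"jaw": 0},
    {"dx": 0.0094,"dy": 0.0077,"dz": 0,"wx": 0,"wy": 0,"wz": -1.57,"jaw": 0},
    {"dx": 0.0094,"dy": 0.0077,"dz": 0,"wx": 0,"wy": 0,"wz": -1.57,"jaw": 0}
  ]
}}

```text
clock: 34.83
ee_pos: [0.5432, 0.1388, 0.0899]
ee_rot: [[0.09, 0.996, 0.005], [0.996, -0.09, 0.0], [0.001, 0.005, -1.0]]
wrist_force: [0.8, -0.8, 8.9]
opening: 0.0135
finger_force: 49.7
```

{"api": "play_rows", "payload": {
  "rows": [
    {"dx": 0,"dy": 0,"dz": 0.004,"wx": 0,"wy": 0,"wz": 0,"jaw": 0},
    {"dx": 0,"dy": 0,"dz": 0.008,"wx": 0,"wy": 0,"wz": 0,"jaw": 0},
    {"dx": 0,"dy": 0,"dz": 0.008,"wx": 0,"wy": 0,"wz": 0,"jaw": 0},
    {"dx": 0,"dy": 0,"dz": 0.012,"wx": 0,"wy": 0,"wz": 0,"jaw": 0},
    {"dx": 0,"dy": 0,"dz": 0.012,"wx": 0,"wy": 0,"wz": 0,"jaw": 0}
  ]
}}

```text
clock: 35.45
ee_pos: [0.5421, 0.1383, 0.098]
ee_rot: [[0.09, 0.996, 0.002], [0.996, -0.09, 0.0], [0.0, 0.002, -1.0]]
wrist_force: [5.9, 0.7, -11.1]
opening: 0.0133
finger_force: 49.7
```

{"api": "play_rows", "payload": {
  "rows": [
    {"dx": 0,"dy": 0,"dz": -0.003,"wx": 0,"wy": 0,"wz": 0,"jaw": 0.1},
    {"dx": 0,"dy": 0,"dz": -0.003,"wx": 0,"wy": 0,"wz": 0,"jaw": 0.5},
    {"dx": 0,"dy": 0,"dz": -0.003,"wx": 0,"wy": 0,"wz": 0,"jaw": 0.5},
    {"dx": 0,"dy": 0,"dz": -0.003,"wx": 0,"wy": 0,"wz": 0,"jaw": 0.5},
    {"dx": 0,"dy": 0,"dz": 0.01,"wx": 0,"wy": 0,"wz": 0,"jaw": 0.5},
    {"dx": 0,"dy": 0,"dz": 0.05,"wx": 0,"wy": 0,"wz": 0,"jaw": 0.5},
    {"dx": 0,"dy": 0,"dz": 0.09,"wx": 0,"wy": 0,"wz": 0,"jaw": 0.3},
    {"dx": -0.005,"dy": -0.06,"dz": 0.09,"wx": 0,"wy": 0,"wz": 0,"jaw": 0},
    {"dx": -0.017,"dy": -0.11,"dz": 0.09,"wx": 0,"wy": 0,"wz": 0,"jaw": 0},
    {"dx": -0.03,"dy": -0.16,"dz": 0.09,"wx": 0,"wy": 0,"wz": 0,"jaw": 0},
    {"dx": -0.042,"dy": -0.21,"dz": 0.09,"wx": 0,"wy": 0,"wz": 0,"jaw": 0},
    {"dx": -0.042,"dy": -0.22,"dz": 0.09,"wx": 0,"wy": 0,"wz": 0,"jaw": 0},
    {"dx": -0.042,"dy": -0.22,"dz": 0.09,"wx": 0,"wy": 0,"wz": 0,"jaw": 0}
  ]
}}

```text
clock: 37.08
ee_pos: [0.4991, -0.0815, 0.1908]
ee_rot: [[0.091, 0.996, 0.001], [0.996, -0.091, 0.0], [0.001, 0.001, -1.0]]
wrist_force: [-0.1, 0.0, -0.1]
opening: 0.0001
finger_force: 0.0
```

```bash
python3 look.py
python3 - <<'E'
from h import *
import glob
im=cv2.imread(sorted(glob.glob("pics/l_*.png"))[-1]); 
cv2.imwrite("pics/m1.png",cv2.resize(im[130:250,75:275],None,fx=4,fy=4,interpolation=cv2.INTER_CUBIC))
E
```

```text
[(np.float64(0.5004), np.float64(-0.0732), np.float64(-88.4), 227, 36, np.int32(566))]
rack [ 0.5436 -0.213  -0.0695] 158.8 7
none at (0.524, -0.391)
port 0 [0.5417 0.1306] [ 0.5407  0.129  -0.0596] 29.6 143
port 1 [0.5499 0.2202] [ 0.5501  0.2206 -0.0971] 24.1 152
port 2 [0.5581 0.3098] [ 0.5568  0.3093 -0.1238] 21.5 159
port 3 [0.5663 0.3994] [ 0.5577  0.3534 -0.503 ] 156.1 2
37.125 [ 0.49935277 -0.08001137  0.19067034] [ 0.53811148 -0.08431364 -0.48769011]
```

View pics/m1.png

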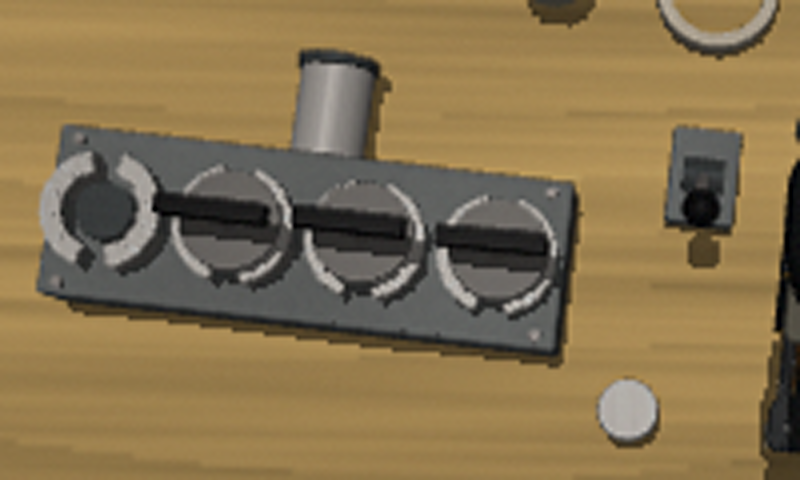

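Ports 0–2 show locked caps with their bars along the row (crop ~215,210; 350,222; 490,240). Port3 is empty, the rack is empty, and the switch ball at (703,207) still leans toward the robot. Now the switch.

{"api": "play_rows", "payload": {
  "rows": [
    {"dx": 0.01,"dy": 0.04,"dz": 0,"wx": 0,"wy": 0,"wz": 0,"jaw": 0},
    {"dx": 0.02,"dy": 0.076,"dz": 0,"wx": 0,"wy": 0,"wz": 0,"jaw": 0},
    {"dx": 0.02,"dy": 0.076,"dz": 0,"wx": 0,"wy": 0,"wz": 0,"jaw": 0},
    {"dx": 0.02,"dy": 0.076,"dz": -0.04,"wx": 0,"wy": 0,"wz": 0,"jaw": 0},
    {"dx": 0.02,"dy": 0.076,"dz": -0.08,"wx": 0,"wy": 0,"wz": 0,"jaw": 0},
    {"dx": 0.02,"dy": 0.076,"dz": -0.115,"wx": 0,"wy": 0,"wz": 0,"jaw": 0},
    {"dx": 0.02,"dy": 0.076,"dz": -0.115,"wx": 0,"wy": 0,"wz": 0,"jaw": 0}
  ]
}}

```text
clock: 38.0
ee_pos: [0.5166, -0.005, 0.0732]
ee_rot: [[0.089, 0.996, -0.006], [0.996, -0.089, -0.0], [-0.001, -0.006, -1.0]]
wrist_force: [-0.4, -0.0, 0.8]
opening: 0.0008
finger_force: 0.0
```

{"api": "play_rows", "payload": {
  "rows": [
    {"dx": 0.015,"dy": -0.001,"dz": 0,"wx": 0,"wy": 0,"wz": 0,"jaw": 0},
    {"dx": 0.03,"dy": -0.003,"dz": 0,"wx": 0,"wy": 0,"wz": 0,"jaw": 0},
    {"dx": 0.045,"dy": -0.004,"dz": 0,"wx": 0,"wy": 0,"wz": 0,"jaw": 0},
    {"dx": 0.06,"dy": -0.005,"dz": 0,"wx": 0,"wy": 0,"wz": 0,"jaw": 0},
    {"dx": 0.075,"dy": -0.007,"dz": 0,"wx": 0,"wy": 0,"wz": 0,"jaw": 0},
    {"dx": 0.09,"dy": -0.008,"dz": 0,"wx": 0,"wy": 0,"wz": 0,"jaw": 0},
    {"dx": 0.1,"dy": -0.009,"dz": 0,"wx": 0,"wy": 0,"wz": 0,"jaw": 0},
    {"dx": 0.1,"dy": -0.009,"dz": 0,"wx": 0,"wy": 0,"wz": 0,"jaw": 0}
  ]
}}

```text
clock: 39.0
ee_pos: [0.62, -0.0143, 0.0762]
ee_rot: [[0.09, 0.996, 0.002], [0.996, -0.09, 0.0], [0.0, 0.002, -1.0]]
wrist_force: [0.2, -1.0, 0.1]
opening: 0.0007
finger_force: 0.0
```

Continue gently up to the stop.

{"api": "play_rows", "payload": {
  "rows": [
    {"dx": 0.008,"dy": -0.001,"dz": 0,"wx": 0,"wy": 0,"wz": 0,"jaw": 0},
    {"dx": 0.014,"dy": -0.001,"dz": 0,"wx": 0,"wy": 0,"wz": 0,"jaw": 0},
    {"dx": 0.018,"dy": -0.002,"dz": 0,"wx": 0,"wy": 0,"wz": 0,"jaw": 0},
    {"dx": 0.018,"dy": -0.002,"dz": 0,"wx": 0,"wy": 0,"wz": 0,"jaw": 0}
  ]
}}

```text
clock: 39.5
ee_pos: [0.6308, -0.0157, 0.0751]
ee_rot: [[0.089, 0.996, -0.014], [0.996, -0.089, 0.0], [-0.001, -0.014, -1.0]]
wrist_force: [-10.8, 0.8, 8.6]
opening: 0.0006
finger_force: 6.8
```

```bash
python3 snap.py s1 side 190 130 130 90 5
```

```text
39.55 0.00014702973229116842 6.724790185689926 [ 0.63076418 -0.0156677   0.07507005] [-11.48978593   1.20083068   8.99949732]
```

View pics/s1.png

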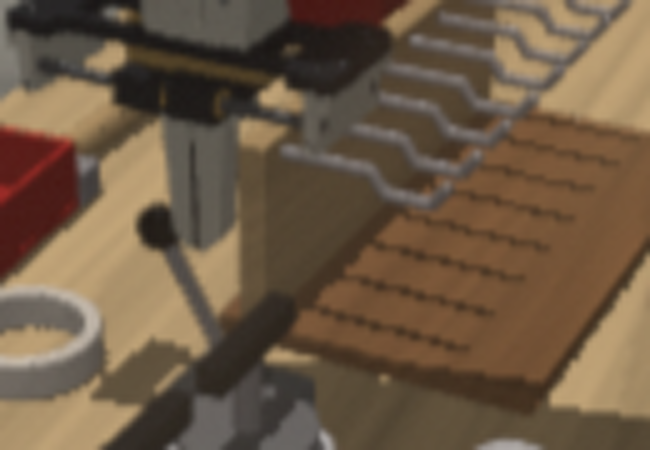

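The lever leans away from the robot, with its ball at crop (155,225), and it is pressing on its stop at 11 N. Back off and raise.

{"api": "play_rows", "payload": {
  "rows": [
    {"dx": -0.02,"dy": 0.001,"dz": 0,"wx": 0,"wy": 0,"wz": 0,"jaw": 0},
    {"dx": -0.05,"dy": 0.003,"dz": 0,"wx": 0,"wy": 0,"wz": 0,"jaw": 0},
    {"dx": -0.09,"dy": 0.003,"dz": 0.04,"wx": 0,"wy": 0,"wz": 0,"jaw": 0},
    {"dx": -0.12,"dy": -0.02,"dz": 0.09,"wx": 0,"wy": 0,"wz": 0,"jaw": 0},
    {"dx": -0.12,"dy": -0.07,"dz": 0.14,"wx": 0,"wy": 0,"wz": 0,"jaw": 0},
    {"dx": -0.12,"dy": -0.12,"dz": 0.14,"wx": 0,"wy": 0,"wz": 0,"jaw": 0},
    {"dx": -0.12,"dy": -0.17,"dz": 0.14,"wx": 0,"wy": 0,"wz": 0,"jaw": 0},
    {"dx": -0.12,"dy": -0.17,"dz": 0.14,"wx": 0,"wy": 0,"wz": 0,"jaw": 0},
    {"dx": -0.12,"dy": -0.17,"dz": 0.14,"wx": 0,"wy": 0,"wz": 0,"jaw": 0}
  ]
}}

```text
clock: 40.67
ee_pos: [0.5173, -0.1856, 0.2152]
ee_rot: [[0.089, 0.996, 0.0], [0.996, -0.089, 0.001], [0.001, 0.0, -1.0]]
wrist_force: [-0.5, 1.2, -1.0]
opening: 0.0007
finger_force: 0.0
```

```bash
python3 look.py; python3 snap.py z1 side 130 110 210 240 2.4
```

```text
[(np.float64(0.5387), np.float64(-0.2347), np.float64(80.6), 76, 255, np.int32(1386)), (np.float64(0.6202), np.float64(-0.3892), np.float64(-89.0), 79, 10, np.int32(62)), (np.float64(0.5419), np.float64(-0.1965), np.float64(-87.9), 18, 69, np.int32(124))]
rack [ 0.551  -0.2288 -0.1617] 166.3 221
none at (0.524, -0.391)
port 0 [0.5417 0.1306] [ 0.5405  0.1293 -0.0624] 51.9 118
port 1 [0.5499 0.2202] [ 0.5504  0.2204 -0.0911] 27.1 146
port 2 [0.5581 0.3098] [ 0.5567  0.3092 -0.1317] 21.5 156
port 3 [0.5663 0.3994] [ 0.5577  0.3534 -0.503 ] 156.1 2
40.725 [ 0.51736233 -0.18469285  0.21515443] [-0.02055722  0.69399792  0.33926616]
40.775 0.0005743974882878445 0.0 [ 0.51739901 -0.1843504   0.21516021] [0.75719503 0.63327801 0.11905049]
```

View pics/z1.png

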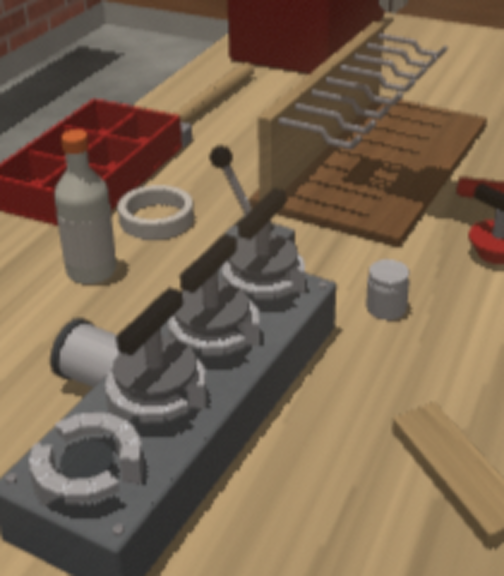

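The side view shows three caps locked level (handle bars at crop ~150,320; 210,262; 262,212) and the lever over to on (ball at 222,155). The other things are undisturbed.

```bash
python3 -c "
from cell import bot
print(bot.job_done())"
```

```text
the job is handed in; nothing more can be done
None
```

All three caps on the rack are locked in ports 0, 1 and 2, the switch was then thrown over to on, and the job is handed in.

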